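Dry-fit a control knob by feel, then turn it over and hold it bore-up for adhesive

ROBOT

A 7-joint arm with a two-finger parallel gripper is mounted at the origin on a cart in front of the work surface, level with it; the furniture and walls round the work are solid. World frame = base frame: x ahead of the robot, y to its left, z up, the work surface at z = 0. Lengths are in m, angles in rad, forces in N, time in s.
With the tool pointing down it reaches from about 0.35 to 0.9 m from the base axis. Payload 8.1 kg.
Tool frame: the origin (TCP) lies at the very end of the fingers, on their centre line; the grasp point (between the pads) lies 19 mm behind it; z points along the fingers, y is the line along which they close (so a half turn about z gives the same grasp; the last joint's range is limited). The gripper opens to 92 mm and grips with 3 to 60 N. Pads are 19 mm wide; open, the fingers measure 130 mm over their backs; the gripper's body (75 mm by 190 mm) begins 47 mm behind the grasp point.
Start: joints at [-1.346, 0.434, 0.025, 1.573, -0.012, 1.134, -0.075], TCP at [0.201, 0.592, 0.227] pointing down, gripper open.
Joint ranges: [-2.62, 2.62], [-0.44, 2.09], [-1.27, 1.32], [0.08, 2.57], [-1.32, 4.46], [0.12, 2], [-2.74, 2.74]. Speed limits (rad/s): [2.22, 2.22, 3.01, 3.01, 3.14, 3.14, 3.14].

INTERFACE

Orientations are given as a rotation vector (axis times angle).
In Python, from cell import readout, cams, job gives the robot as it stands.
- The arm moves only by the tool drive_tool, never from a script. Its argument "commands" is a list of rows, each a list of 3 entries, a list of its own where there are three numbers: the turn, a rotation vector about the tool's x, y, z in rad, then the shift along the tool's x, y, z in cm, then the gripper's target within -1 to 1 (fully open at 1, half-way at 0, shut at -1). A call has 1 to 20 rows; each row is the pose to reach, as a shift and turn from the pose commanded when the call began, along the tool's axes at that moment; what a row does not reach only later rows make up. A row lasts 1/12 s, in which the tool goes at most 41.7 mm and 7.16 degrees, less where a joint would pass 70% of its speed; a pose out of reach is approached as far as the arm can. A call with a gripper value outside its range is refused whole. The fingers move at their own pace and stop on an object; "newtons" is the grip in N (left out, the last holds). Time passes only in rows, so rows that repeat a pose let the fingers close. It gives the time, the measured TCP pose, the force, the opening and the grip force at its end, in the units of the state.
- readout.observe(): the state, without advancing time (a new reading comes with each control period).
- cams.get_image(name): name is "scene" or "top" or "wrist"; returns the picture (384x512x3 uint8, blue, green, red); there is no depth.
- cams.camera_info(name): a dict with "camera_matrix" (3x3 intrinsics, pixels), "R" (3x3) and "t" (3): a world point X has camera coordinates R X + t. Camera axes: x right, y down, z forward; pixel columns grow to the right and rows downward; lengths in m; the calibration is good to about 2 mm. A picture is of the moment at which its call begins: read the wrist's pose just before it. camera_info takes no time and is no camera call; for the wrist camera it gives the pose at the moment of the call.
- job.sign_off(): hands the job in; it is judged then, once.
The state is a dict: "clock": time; "joints": joint angles; "dq": joint speeds; "joint_efforts": joint torques, N m; "position": TCP position; "ee_rot": TCP orientation; "force": force on the tool from outside, world axes, zero at the start; "ft_torque": the same for the moment, N m; "width": opening from 0.0 (shut) to 1.0 (fully open); "gripper_force": force on a finger pad.
Only numpy, scipy, OpenCV 4.12 (cv2) and the standard library are available. Lean on these libraries where they do the work, as an engineer would, in place of code of your own. Each camera call takes 0.05 s, during which the arm holds its last target. There are 200 camera calls.

TASK

I am about to glue the last knob onto this control box: move the cleaning block off the top of the box onto the bench, then try the loose aluminium knob on the bare shaft, feeling for its blind bore, which is hidden underneath, until it sits fully down on the nut without being forced. Then take the knob off again, turn it right over, and finish while still holding it steady in the gripper, upright with the bore facing straight up, a good hand's breadth (at least 12 cm) above the bench and touching nothing else, so that I can put a drop of adhesive into the bore. Leave the syringe, the tweezers and the solder reel where they are.

Things in the scene. Friction and masses are not known exactly. Their poses are not given: they have to be found in the camera images.
- knob_mid (a point): centre of the loose knob, a knurled aluminium cylinder 30 mm across, 36 mm tall, 60 g, standing on the mat in front of the box. One end is closed; the other has a blind bore on the axis, underneath and out of sight at the start. This point is half-way up; z runs along the axis from bored to closed end: up at the start, down at the end. Laid on its side it stays put, axis 15 mm above the mat
- knob_mouth (a point): centre of the mouth of the knob's bore, in the bored end face, 18 mm from knob_mid; same axes. The bore is round, 10 mm in diameter and 26 mm deep
- shaft_foot (a point): the point on the bare shaft's axis at the top face of its hex nut (14 mm wide), 48 mm above the mat, z up. The steel shaft does not turn, is 8 mm thick (1 mm of play all round in the bore) and rises 20 mm above this point; its last 5 mm taper to a 2.4 mm tip. A knob fully down rests with its bored end on the nut; a closed end would stop on the tip, 20 mm higher
- control_box: low grey metal control box, fixed, 100 mm deep (x), 160 mm wide (y), 45 mm high; origin at the centre of its underside, x points from its front wall (sockets, facing the robot) to its back. The bare shaft stands on its flat top at x 0, y +45 mm (left-hand side from the robot); an identical knob, fitted and fixed, at x 0, y -50 mm, its top 84 mm above the mat
- block_mid (a point): centre of the contact-cleaning block, eraser-like, blue and pink, 19 x 42 x 12 mm, 20 g, lying flat on the box beside the bare shaft, where a knob would land on its end. Grip it across its 19 mm side, its x axis; its long side is its y axis. This point is 51 mm above the mat at the start, 6 mm when it lies flat on the bench, where it shall end, anywhere clear of the box
- syringe: flux syringe, 25 x 128 x 18 mm, lying at the right front; origin under its middle, long side along y. Leave it
- tweezers: steel tweezers, 11 x 122 x 9 mm, lying on the mat in front of the microscope; origin under their middle, long side along y. Leave them
- reel: small solder reel lying flat to the right of the box, 70 x 58 x 22 mm; origin under its middle. Leave it
- microscope: the stereo microscope, fixed, left of and behind the box; its foot, 85 mm high, reaches 128 mm to the front of this origin and about 75 mm to either side, with a thin clip sticking out 50 mm further on the right; its eyepieces lean out over the front of the foot, up to 0.31 m high. The knob must not rest on it

How it is judged:
By the outcome, as a careful person would: the job done as asked, in the order asked, and still so for the second after the job is handed in, while the arm keeps its last pose, push and grip.
It also fails if it takes over 72 s, if anything falls off the work surface, if the arm or the gripper's body presses on something with over 40 N, if the wrist force passes 120 N, or if a joint passes its speed limit or range.

## Working session

There is one attempt and no reset: what is moved stays moved. The work goes in short steps, Python scripts to look and compute and a tool call to move; the robot and the scene stay as the last step left them, time stands still between calls to the robot, and variables do not carry over. Pictures are saved under pics/ and viewed, at most 10 in all, crops included, and the job is handed in when it is done.

Besides the shell and the picture viewer there is one more tool, called after "Call:" in YAML: its name, and indented under it one key for each argument. drive_tool: Moves the arm, as the interface text tells. Its arguments: {"type":"object","properties":{"commands":{"type":"array"},"newtons":{"type":"number"}},"required":["commands"]}

```bash
mkdir -p pics; ls
python3 - <<'E'
from cell import readout,cams
import cv2,numpy as np
s=readout.observe();print({k:np.round(v,3) for k,v in s.items()})
for n in("scene","top"):
    i=cams.get_image(n);c=cams.camera_info(n);cv2.imwrite(f"pics/{n}0.png",i);print(n,np.round(c["camera_matrix"],1).tolist(),np.round(c["R"],3).tolist(),(-c["R"].T@c["t"]).round(3))
a=np.hstack([cv2.imread("pics/scene0.png"),cv2.imread("pics/top0.png")])
E
```

```text
pics
{'clock': np.float64(0.0), 'joints': array([-1.346,  0.435,  0.025,  1.574, -0.012,  1.134, -0.075]), 'dq': array([-0.   ,  0.   ,  0.001, -0.   ,  0.001, -0.001,  0.002]), 'joint_efforts': array([-1.0000e-03, -6.6784e+01,  9.8500e-01, -3.1448e+01, -6.1000e-02,
        4.2000e-02,  0.0000e+00]), 'position': array([0.201, 0.591, 0.226]), 'ee_rot': array([-5.130e-01, -3.099e+00,  3.000e-03]), 'force': array([ 0.423,  0.985, -0.38 ]), 'ft_torque': array([-0.047, -0.029, -0.028]), 'gripper_force': np.float64(0.0), 'width': np.float64(0.996)}
scene [[467.4, 0.0, 248.7], [0.0, 467.4, 192.2], [0.0, 0.0, 1.0]] [[0.566, -0.824, 0.018], [-0.586, -0.418, -0.694], [0.58, 0.382, -0.72]] [-0.117 -0.637  0.822]
top [[412.7, 0.0, 262.0], [0.0, 412.7, 187.5], [0.0, 0.0, 1.0]] [[0.001, -1.0, -0.009], [-0.995, -0.0, -0.101], [0.101, 0.009, -0.995]] [ 0.361 -0.242  1.225]
```

View pics/scene0.png

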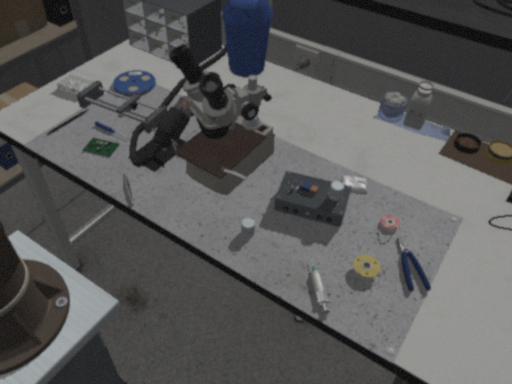

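View pics/top0.png

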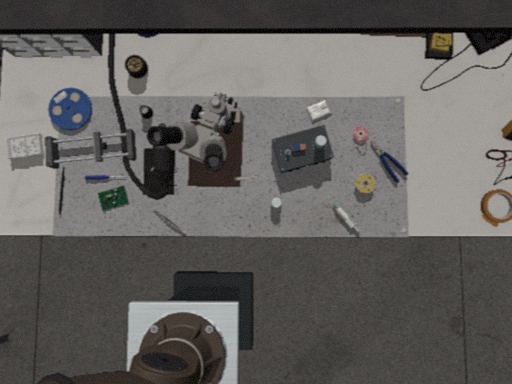

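The box is at top (302,148), with the shaft and block near (295,150). The knob is at top (276,205) and scene (248,228). I'll enlarge both for precision.

Run:
```python
import cv2,numpy as np
t=cv2.imread("pics/top0.png");s=cv2.imread("pics/scene0.png")
f=lambda i,x,y,w,h,k:np.clip(cv2.resize(i[y:y+h,x:x+w],None,fx=k,fy=k,interpolation=cv2.INTER_CUBIC)*1.6,0,255).astype(np.uint8)
a=f(t,262,120,80,100,5);b=f(s,230,165,130,83,3.0769)
c=f(s,270,165,80,60,5)
cv2.imwrite("pics/z1.png",np.hstack([a,np.vstack([f(s,230,200,80,45,5)[:200],c])[:500]]))
```

```text
(no output)
```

View pics/z1.png

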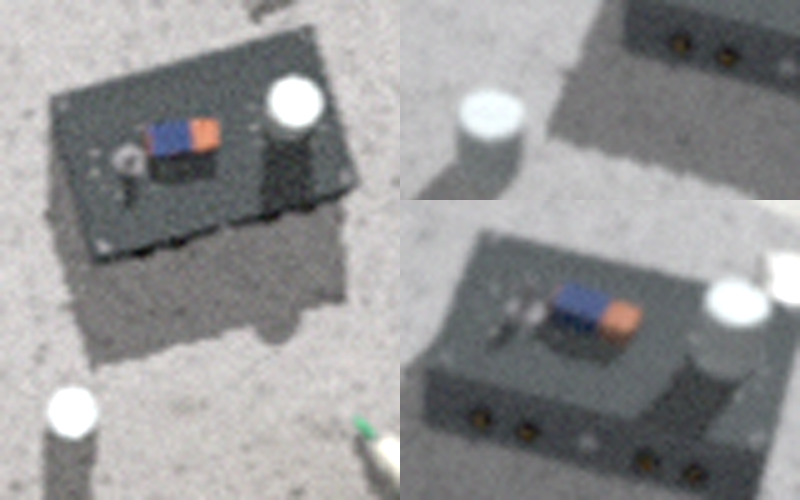

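The crop shows the box top corners at (50,95), (315,27), (355,185) and (97,260), the knob top at (72,412), the block centre at (182,137), the nut at (128,160) and the fixed knob top at (295,103).

```bash
cat > h.py <<'E'
import numpy as np,cv2
from cell import readout,cams
from scipy.spatial.transform import Rotation as Ro
def ray(c,u,v,z):
    K,R,t=c["camera_matrix"],np.array(c["R"]),np.array(c["t"]);o=-R.T@t
    d=R.T@np.linalg.inv(K)@np.array([u,v,1.]);return o+d*(z-o[2])/d[2]
def proj(c,X):
    p=np.array(c["camera_matrix"])@(np.array(c["R"])@np.array(X)+c["t"]);return p[:2]/p[2]
def move(target,yaw_y,tilt=None):
    "tool down, closing axis y along world heading yaw_y -> row turn, shift cm"
    s=readout.observe();R0=Ro.from_rotvec(s["ee_rot"])
    y=np.array([np.cos(yaw_y),np.sin(yaw_y),0]);z=np.array([0,0,-1.]);x=np.cross(y,z)
    R1=Ro.from_matrix(np.c_[x,y,z])
    return (R0.inv()*R1).as_rotvec().round(3),(R0.inv().apply(np.array(target)-s["position"])*100).round(2)
E
python3 - <<'E'
from h import *
c=cams.camera_info("top");k=cams.camera_info("scene")
P=lambda x,y,z:ray(c,(x+.5)/5-.5+262,(y+.5)/5-.5+120,z)
S=lambda x,y,z,ox,oy:ray(k,(x-400+.5)/5-.5+ox,(y+.5)/5-.5+oy,z)
q=np.array([P(*a,.045) for a in[(50,95),(315,27),(355,185),(97,260)]])
print(q.round(3),np.linalg.norm(np.roll(q,-1,0)-q,axis=1).round(3))
ctr=q.mean(0);e=(q[0]-q[1])+(q[3]-q[2]);th=np.arctan2(e[1],e[0])-np.pi/2;print("box",ctr,"yaw",th)
R=np.array([[np.cos(th),-np.sin(th)],[np.sin(th),np.cos(th)]])
print("shaft",ctr[:2]+R@[0,.045],"fk",ctr[:2]+R@[0,-.05])
print("knob",P(72,412,.036),S(491,115,.036,230,200))
print("block",P(182,137,.057),"nut",P(128,160,.048),"fixed",P(295,103,.084),S(737,303-200,.084,270,165))
print("block ends",P(147,139,.057),P(218,134,.057))
print("block scene blue/orange edges",S(556+0,300-200,.057,270,165),S(640,318-200,.057,270,165))
print(ray(c,356,218,0), "syringe tip-ish")
w=cams.camera_info("wrist");s=readout.observe();o=-np.array(w["R"]).T@w["t"];R0=Ro.from_rotvec(s["ee_rot"])
print("wristcam in tool",R0.inv().apply(o-s["position"]),"\naxes",(R0.inv().as_matrix()@np.array(w["R"]).T).round(3),w["camera_matrix"],"tool",R0.as_matrix().round(2))
E
```

```text
[[ 0.623 -0.259  0.045]
 [ 0.663 -0.413  0.045]
 [ 0.57  -0.435  0.045]
 [ 0.526 -0.286  0.045]] [0.16  0.096 0.156 0.101]
box [ 0.59559575 -0.34838523  0.045     ] yaw 0.2698010383355114
shaft [ 0.58360146 -0.30501315] fk [ 0.60892273 -0.39657642]
knob [ 0.43897019 -0.27159075  0.036     ] [ 0.4381735  -0.27118884  0.036     ]
block [ 0.59576109 -0.33452719  0.057     ] nut [ 0.58409144 -0.30394978  0.048     ] fixed [ 0.60967527 -0.39593702  0.084     ] [ 0.60971257 -0.39433794  0.084     ]
block ends [ 0.5946045  -0.31443898  0.057     ] [ 0.59750016 -0.3551919   0.057     ]
block scene blue/orange edges [ 0.58915798 -0.31591372  0.057     ] [ 0.60150425 -0.35336618  0.057     ]
[ 0.39418164 -0.50870452  0.        ] syringe tip-ish
wristcam in tool [ 6.69774192e-02 -1.48084349e-04 -1.57817048e-01] 
axes [[-0.001 -0.969 -0.248]
 [ 1.    -0.001 -0.001]
 [ 0.    -0.248  0.969]] [[291.38980907   0.         252.82919828]
 [  0.         291.38980907 189.3099878 ]
 [  0.           0.           1.        ]] tool [[-0.95  0.32 -0.  ]
 [ 0.32  0.95 -0.  ]
 [-0.   -0.   -1.  ]]
```

Run:
```python
from h import *
for p,y in[((.33,.35,.36),.6),((.37,-.1,.36),.07),((.52,-.31,.2),.07)]:print(*move(p,y))
```

```text
[-0.001  0.001  0.643] [-19.97 -18.71 -13.37]
[-1.000e-03  1.000e-03  1.173e+00] [-38.25 -60.03 -13.31]
[-1.000e-03  1.000e-03  1.173e+00] [-59.21 -75.05   2.72]
```

Call:
drive_tool:
  commands:
    - [[0,0,0.6],[-20,-18.7,-13.4],0]
    - [[0,0,0.6],[-20,-18.7,-13.4],0]
    - [[0,0,0.6],[-20,-18.7,-13.4],0]
    - [[0,0,0.6],[-20,-18.7,-13.4],0]
    - [[0,0,0.6],[-20,-18.7,-13.4],0]
    - [[0,0,0.6],[-20,-18.7,-13.4],0]
    - [[0,0,0.6],[-20,-18.7,-13.4],0]
    - [[0,0,0.6],[-20,-18.7,-13.4],0]
    - [[0,0,1.17],[-38.2,-60,-13.3],0]
    - [[0,0,1.17],[-38.2,-60,-13.3],0]
    - [[0,0,1.17],[-38.2,-60,-13.3],0]
    - [[0,0,1.17],[-38.2,-60,-13.3],0]
    - [[0,0,1.17],[-38.2,-60,-13.3],0]
    - [[0,0,1.17],[-38.2,-60,-13.3],0]
    - [[0,0,1.17],[-38.2,-60,-13.3],0]
    - [[0,0,1.17],[-38.2,-60,-13.3],0]
    - [[0,0,1.17],[-38.2,-60,-13.3],0]
    - [[0,0,1.17],[-38.2,-60,-13.3],0]
    - [[0,0,1.17],[-38.2,-60,-13.3],0]
    - [[0,0,1.17],[-38.2,-60,-13.3],0]

```text
clock: 1.77
position: [0.3692, -0.1059, 0.3599]
ee_rot: [2.148, 2.291, 0.001]
force: [-0.0, 1.2, -0.2]
width: 0.502
gripper_force: 0.0
```

```bash
cat >> h.py <<'E'
def log():
    s=readout.observe();open("log.txt","a").write(repr([float(x) for v in(s["joints"],s["position"],s["ee_rot"]) for x in v])+"\n")
    print(round(float(s["clock"]),2),*[np.round(s[k],3) for k in("joints","position","force","ft_torque","width","gripper_force")],"\nR",Ro.from_rotvec(s["ee_rot"]).as_matrix().round(3).tolist());return s
E
python3 - <<'E'
from h import *
log()
for p,y in[((.52,-.31,.22),.07)]:print(*move(p,y))
E
```

```text
1.77 [-0.8   -0.197  0.804  1.914  0.145  1.367  0.029] [ 0.369 -0.106  0.36 ] [-0.022  1.188 -0.183] [ 0.02   0.051 -0.026] 0.502 0.0 
R [[-0.064, 0.998, 0.001], [0.998, 0.064, -0.0], [-0.0, 0.001, -1.0]]
[ 0.001  0.    -0.006] [-21.34  13.72  14.01]
```

Call:
drive_tool:
  commands:
    - [[0,0,0],[-21,13.7,14],0]
    - [[0,0,0],[-21,13.7,14],0]
    - [[0,0,0],[-21,13.7,14],0]
    - [[0,0,0],[-21,13.7,14],0]
    - [[0,0,0],[-21,13.7,14],0]
    - [[0,0,0],[-21,13.7,14],0]
    - [[0,0,0],[-21,13.7,14],0]
    - [[0,0,0],[-21,13.7,14],0]
    - [[0,0,0],[-21,13.7,14],0]
    - [[0,0,0],[-21,13.7,14],0]

```text
clock: 2.6
position: [0.521, -0.2991, 0.2186]
ee_rot: [-2.139, -2.298, 0.003]
force: [0.7, -0.4, -0.1]
width: 0.501
gripper_force: 0.0
```

Run:
```python
from h import *
log()
c=cams.camera_info("wrist");i=cams.get_image("wrist");cv2.imwrite("pics/w1.png",i)
print(c["R"].tolist(),c["t"].tolist())
for X in[(.5958,-.3345,.057),(.584,-.3045,.068),(.4385,-.2715,.036)]:print(proj(c,X))
```

```text
2.6 [-0.201  0.542  0.976  1.695 -0.48   1.169  0.975] [ 0.521 -0.299  0.219] [ 0.734 -0.449 -0.062] [-0.137  0.024  0.025] 0.501 0.0 
R [[-0.071, 0.997, -0.003], [0.997, 0.071, 0.0], [0.0, -0.003, -1.0]]
[[0.9974911100772629, 0.07074174742780509, -0.0026627969681158087], [0.06918775781752894, -0.9662369248931446, 0.248191980412797], [0.014984641637881766, -0.24775352700598205, -0.9687072056979259]] [-0.4972834545894947, -0.35417464205623395, 0.29917854639376]
[316.36118602 210.48587067]
[311.13444917 186.85698454]
[184.59152952 144.01036943]
```

View pics/w1.png

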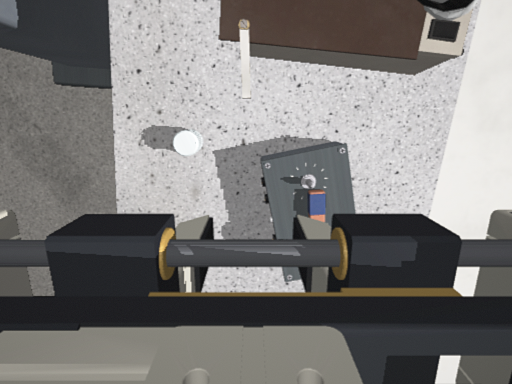

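The wrist view shows the knob top at (187,143), the shaft at (308,182), and the block (blue part near (318,205), orange edge at its far side). I'll refine with masks.

```bash
python3 - <<'E'
from h import *
c={"t":cams.camera_info("top"),"s":cams.camera_info("scene"),"w":cams.camera_info("wrist")}
im={"t":cv2.imread("pics/top0.png"),"s":cv2.imread("pics/scene0.png"),"w":cv2.imread("pics/w1.png")}
roi={"t":(262,120,342,220),"s":(230,165,360,245),"w":(120,100,360,235)}
for n in"tsw":
    x0,y0,x1,y1=roi[n];g=im[n][y0:y1,x0:x1];h=cv2.cvtColor(g,cv2.COLOR_BGR2HSV)
    masks={"blue":cv2.inRange(h,(108,90,40),(135,255,255)),"or":cv2.inRange(h,(3,90,80),(20,255,255)),"white":cv2.inRange(h,(0,0,205 if n=="w" else 150),(180,45,255))}
    for m,k in masks.items():
        if m=="white":k=cv2.morphologyEx(k,cv2.MORPH_OPEN,np.ones((5,5) if n=="w" else (3,3),np.uint8))
        N,l,st,ce=cv2.connectedComponentsWithStats(k)
        for j in range(1,N):
            if st[j,4]<25: continue
            u,v=ce[j]+[x0,y0];z={"blue":.057,"or":.057,"white":.036}[m]
            print(n,m,st[j,[2,3,4]],np.round([u,v],1),ray(c[n],u,v,z)[:2].round(4), cv2.minAreaRect(np.argwhere(l==j)[:,::-1].astype(np.float32))[1:] )
E
python3 - <<'E'
import cv2,numpy as np
i=cv2.imread("pics/w1.png")[130:230,250:370];cv2.imwrite("pics/w1z.png",cv2.resize(i,None,fx=5,fy=5,interpolation=cv2.INTER_CUBIC))
E
```

```text
t blue [ 7  8 37] [295.6 147.4] [ 0.5947 -0.3276] ((6.0796003341674805, 6.275716304779053), 78.69007110595703)
t or [ 5  6 28] [302.9 146.5] [ 0.5972 -0.3485] ((5.0, 4.0), 90.0)
t white [ 9  9 67] [320.7 140. ] [ 0.6208 -0.4027] ((8.0, 8.0), 90.0)
t white [ 9  9 71] [276.  201.9] [ 0.4393 -0.2716] ((8.0, 8.0), 90.0)
s blue [10  9 46] [305.7 185.7] [ 0.5925 -0.3269] ((7.602630138397217, 6.708203315734863), 26.56505012512207)
s or [ 7  6 27] [314.1 188.4] [ 0.5961 -0.3472] ((4.919349670410156, 4.919349670410156), 26.56505012512207)
s white [ 16  11 138] [351.6 180.9] [ 0.6906 -0.4007] ((10.0, 15.0), 90.0)
s white [10  8 65] [337.3 184.8] [ 0.6586 -0.3786] ((7.0, 9.0), 90.0)
s white [11  8 72] [247.8 222.2] [ 0.4391 -0.2705] ((7.0, 10.0), 90.0)
w blue [ 17  21 314] [316.5 203.8] [ 0.5957 -0.326 ] ((20.0, 16.0), 90.0)
w or [16  4 58] [315.8 191.5] [ 0.593  -0.3115] ((15.0, 3.0), 0.0)
w or [16  7 73] [318.  217.2] [ 0.5995 -0.3421] ((6.0, 15.0), 90.0)
w or [13  8 75] [168.6 231.3] [ 0.4261 -0.3722] ((7.0, 12.0), 90.0)
w or [12  7 66] [337.7 231.5] [ 0.6248 -0.358 ] ((6.0, 11.0), 90.0)
w w
[... 1425 characters left out ...]
 [ 0.467  -0.2997] ((12.572171211242676, 21.321224212646484), 53.97262954711914)
w white [ 6  7 39] [356.6 168.2] [ 0.6428 -0.2848] ((6.0, 5.0), 90.0)
w white [ 5  5 25] [183. 174.] [ 0.4373 -0.3066] ((4.0, 4.0), 90.0)
w white [ 5  5 25] [176. 178.] [ 0.429  -0.3121] ((4.0, 4.0), 90.0)
w white [ 5  5 25] [357. 183.] [ 0.6461 -0.3026] ((4.0, 4.0), 90.0)
w white [ 5  5 25] [206. 184.] [ 0.4651 -0.3169] ((4.0, 4.0), 90.0)
w white [ 9  7 62] [215.1 185. ] [ 0.476  -0.3173] ((6.0, 8.0), 90.0)
w white [ 7  8 51] [208.7 196.5] [ 0.4689 -0.3322] ((7.0, 6.0), 90.0)
w white [ 5  5 25] [357. 198.] [ 0.6491 -0.3212] ((4.0, 4.0), 90.0)
w white [ 9  9 57] [207.1 209.1] [ 0.4675 -0.3486] ((8.0, 8.0), 90.0)
```

View pics/w1z.png

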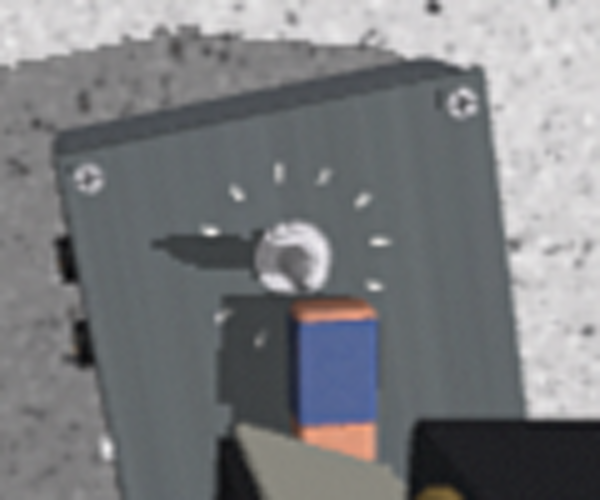

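Run:
```python
from h import *
log();c=cams.camera_info("wrist");print("nut",ray(c,308.2,181.4,.048),"blk",ray(c,317,204,.057))
for z in(.1,.0485):print(*move((.596,-.336,z),.1))
```

```text
2.65 [-0.203  0.539  0.976  1.696 -0.48   1.169  0.975] [ 0.521 -0.298  0.219] [ 0.35  -0.298 -0.149] [-0.087  0.087  0.062] 0.497 0.0 
R [[-0.072, 0.997, -0.001], [0.997, 0.072, 0.0], [0.0, -0.001, -1.0]]
nut [ 0.58488245 -0.30231566  0.048     ] blk [ 0.59624218 -0.32613909  0.057     ]
[-0.001 -0.    -0.028] [-4.29  7.21 11.93]
[-0.001 -0.    -0.028] [-4.29  7.21 17.08]
```

Call:
drive_tool:
  commands:
    - [[0,0,-0.03],[-4.3,7.2,12],0]
    - [[0,0,-0.03],[-4.3,7.2,12],0]
    - [[0,0,-0.03],[-4.3,7.2,12],-0.2]
    - [[0,0,-0.03],[-4.3,7.2,12],-0.2]
    - [[0,0,-0.03],[-4.3,7.2,12],-0.2]
    - [[0,0,-0.03],[-4.3,7.2,15],-0.2]
    - [[0,0,-0.03],[-4.3,7.2,16.6],-0.2]
    - [[0,0,-0.03],[-4.3,7.2,16.9],-0.2]
    - [[0,0,-0.03],[-4.3,7.2,17],-0.2]
    - [[0,0,-0.03],[-4.3,7.2,17],-0.2]

```text
clock: 3.48
position: [0.5972, -0.3362, 0.0519]
ee_rot: [2.102, 2.332, 0.001]
force: [-1.1, 0.2, 0.5]
width: 0.402
gripper_force: 0.0
```

Run:
```python
from h import *
log()
print(*move((.596,-.336,.0485),.1))
```

```text
3.48 [-0.028  0.825  0.793  1.627 -0.681  0.983  1.1  ] [ 0.597 -0.336  0.052] [-1.057  0.198  0.49 ] [-0.1    0.034  0.017] 0.402 0.0 
R [[-0.103, 0.995, 0.002], [0.995, 0.103, -0.001], [-0.001, 0.002, -1.0]]
[0.002 0.001 0.004] [ 0.03 -0.12  0.34]
```

Call:
drive_tool:
  commands:
    - [[0,0,0],[0,0,0.1],-0.2]
    - [[0,0,0],[0,0,0.1],-0.2]
    - [[0,0,0],[0,0,0.1],-1]
    - [[0,0,0],[0,0,0.1],-1]
    - [[0,0,0],[0,0,0.1],-1]
    - [[0,0,0],[0,0,0.1],-1]
    - [[0,0,0],[0,0,0.1],-1]
    - [[0,0,0],[0,0,0.1],-1]
  newtons: 12

```text
clock: 4.15
position: [0.5966, -0.3365, 0.0489]
ee_rot: [2.104, 2.333, 0.0]
force: [-0.6, -0.7, 3.3]
width: 0.194
gripper_force: 12.0
```

Run:
```python
from h import *
log()
for p in((.596,-.336,.12),(.50,-.22,.12),(.46,-.17,.012)):print(*move(p,.1))
c=cams.camera_info("top")
for p in((242,155),(242,185),(188,185),(255,178)):print(ray(c,*p,0).round(3),ray(c,*p,.085).round(3))
```

```text
4.15 [-0.026  0.829  0.79   1.628 -0.683  0.98   1.101] [ 0.597 -0.337  0.049] [-0.601 -0.709  3.304] [ 0.051  0.09  -0.037] 0.194 11.999 
R [[-0.103, 0.995, 0.0], [0.995, 0.103, -0.0], [-0.0, 0.0, -1.0]]
[0.    0.    0.003] [ 0.06 -0.05 -7.11]
[0.    0.    0.003] [12.58 -8.41 -7.11]
[0.    0.    0.003] [ 17.97 -11.88   3.69]
[ 0.583 -0.171  0.   ] [ 0.567 -0.175  0.085]
[ 0.492 -0.171  0.   ] [ 0.483 -0.176  0.085]
[ 0.492 -0.01   0.   ] [ 0.483 -0.026  0.085]
[ 0.513 -0.21   0.   ] [ 0.503 -0.212  0.085]
```

Run:
```python
from h import *
for p in((.585,-.337,.09),(.45,-.385,.05),(.45,-.385,.0045)):print(*move(p,.1))
```

```text
[0.    0.    0.003] [ 0.07 -1.16 -4.11]
[0.    0.    0.003] [ -3.32 -15.08  -0.11]
[0.    0.    0.003] [ -3.32 -15.08   4.44]
```

Call:
drive_tool:
  commands:
    - [[0,0,0],[0,-0.2,-3],-1]
    - [[0,0,0],[0,-1.2,-4.1],-1]
    - [[0,0,0],[0,-1.2,-4.1],-1]
    - [[0,0,0],[-3.3,-15,0],-1]
    - [[0,0,0],[-3.3,-15,0],-1]
    - [[0,0,0],[-3.3,-15,0],-1]
    - [[0,0,0],[-3.3,-15,0],-1]
    - [[0,0,0],[-3.3,-15,0],-1]
    - [[0,0,0],[-3.3,-15,3.5],-1]
    - [[0,0,0],[-3.3,-15,4.2],-1]
    - [[0,0,0],[-3.3,-15,4.4],-1]
    - [[0,0,0],[-3.3,-15,4.4],-1]
    - [[0,0,0],[-3.3,-15,4.4],-1]

```text
clock: 5.23
position: [0.4512, -0.3847, 0.0053]
ee_rot: [2.103, 2.333, -0.0]
force: [0.1, -1.2, -0.5]
width: 0.198
gripper_force: 12.0
```

Run:
```python
from h import *
log()
```

```text
5.23 [ 0.138  0.761  0.73   1.899 -0.725  0.767  1.384] [ 0.451 -0.385  0.005] [ 0.123 -1.249 -0.473] [-0.119  0.016 -0.02 ] 0.198 11.999 
R [[-0.103, 0.995, 0.0], [0.995, 0.103, -0.0], [-0.0, 0.0, -1.0]]
```

Call:
drive_tool:
  commands:
    - [[0,0,0],[0,0,0.1],-1]
    - [[0,0,0],[0,0,0.1],-0.3]
    - [[0,0,0],[0,0,0.1],-0.3]
    - [[0,0,0],[0,0,0.1],-0.3]
    - [[0,0,0],[0,0,-4],-0.3]
    - [[0,0,0],[0,0,-8],-0.2]
    - [[0,0,0],[10,0,-16],-0.1]
    - [[0,0,0],[10,0,-16],0]
    - [[0,0,0],[10,0,-16],0]
    - [[0,0,0],[10,0,-16],0]

```text
clock: 6.07
position: [0.4424, -0.2797, 0.1675]
ee_rot: [2.097, 2.339, 0.007]
force: [0.8, 0.3, -0.7]
width: 0.5
gripper_force: 0.0
```

Run:
```python
from h import *
log()
import itertools
from scipy.optimize import least_squares
D=np.array([eval(l) for l in open("log.txt")]);D=np.vstack([[-1.346,.435,.025,1.574,-.012,1.134,-.075,.201,.591,.226,-.513,-3.099,.003],D])
rz=lambda a:Ro.from_euler("z",a);ry=lambda a:Ro.from_euler("y",a)
best=[]
for s in itertools.product([1,-1],repeat=7):
    J=D[:,:7]*s;Rm=Ro.from_rotvec(D[:,10:])
    def f(p):
        R=ry(J[:,1])*rz(J[:,2])*ry(J[:,3])*rz(J[:,4])*ry(J[:,5])
        M=rz(J[:,0]+p[0])*R*rz(J[:,6]+p[1]);return (M.inv()*Rm).as_rotvec().ravel()
    for p0 in itertools.product([0,1.57,3.14,-1.57],repeat=2):
        r=least_squares(f,p0);best.append((r.cost,s,r.x))
best.sort(key=lambda b:b[0])
for b in best[:6]:print(b)
```

```text
6.07 [-0.239  0.464  0.987  1.948 -0.472  0.978  1.082] [ 0.442 -0.28   0.167] [ 0.777  0.305 -0.692] [-0.117  0.061 -0.042] 0.5 0.0 
R [[-0.109, 0.994, 0.003], [0.994, 0.109, 0.003], [0.003, 0.004, -1.0]]
(np.float64(3.59513238687999e-07), (-1, -1, -1, -1, -1, -1, -1), array([3.15011427, 4.72097811]))
(np.float64(3.5951323877442715e-07), (-1, 1, -1, 1, -1, 1, -1), array([0.00849862, 1.57936246]))
(np.float64(3.595132398613544e-07), (-1, -1, -1, -1, -1, -1, -1), array([-3.13306865, -1.56220481]))
(np.float64(3.595132438447627e-07), (-1, 1, -1, 1, -1, 1, -1), array([0.00849035, 1.5793542 ]))
(np.float64(3.5951325300321196e-07), (-1, 1, -1, 1, -1, 1, -1), array([0.00848082, 1.57934467]))
(np.float64(3.5951329240362263e-07), (-1, -1, -1, -1, -1, -1, -1), array([-3.13302875, -1.56216491]))
```

```bash
cat > kin.py <<'E'
from h import *
from scipy.optimize import least_squares
LO=np.array([-2.62,-.44,-1.27,.08,-1.32,.12,-2.74]);HI=np.array([2.62,2.09,1.32,2.57,4.46,2,2.74])
rz=lambda a:Ro.from_euler("z",a);ry=lambda a:Ro.from_euler("y",a)
def chain(J):
    a=rz(-J[...,0]+.0085);b=a*ry(J[...,1])*rz(-J[...,2]);c=b*ry(J[...,3])*rz(-J[...,4]);return a,b,c,c*ry(J[...,5])*rz(-J[...,6]+1.5794)
D=np.array([eval(l) for l in open("log.txt")]);D=np.vstack([[-1.346,.435,.025,1.574,-.012,1.134,-.075,.201,.591,.226,-.513,-3.099,.003],D])
cs=chain(D[:,:7]);A=np.concatenate([np.tile(np.eye(3),(len(D),1,1))]+[c.as_matrix() for c in cs],2).reshape(-1,15)
pp=np.linalg.lstsq(A,D[:,7:10].ravel(),rcond=1e-3)[0].reshape(5,3)
def fk(q):
    cs=chain(q);return pp[0]+sum(c.apply(o) for c,o in zip(cs,pp[1:])),cs[-1]
def ik(p,R,q0,w=.02,m=.05):
    f=lambda q:np.r_[(fk(q)[0]-p)*10,(fk(q)[1].inv()*R).as_rotvec()*3,w*(q-q0)]
    r=least_squares(f,np.clip(q0,LO+m,HI-m),bounds=(LO+m-1e-6,HI-m+1e-6));e=f(r.x);return r.x,np.linalg.norm(e[:3])/10,np.linalg.norm(e[3:6])/3
def pose(phi,psi,flip=1):
    "tool tilted phi from down toward heading psi; y horizontal"
    h=np.array([np.cos(psi),np.sin(psi),0]);z=np.sin(phi)*h-np.cos(phi)*np.array([0,0,1]);y=flip*np.cross([0,0,1],h);return Ro.from_matrix(np.c_[np.cross(y,z),y,z])
E
python3 - <<'E'
from kin import *
print(pp.round(3),np.abs(A@pp.ravel()-D[:,7:10].ravel()).max())
q=D[-1,:7];k=np.array([.439,-.2715,.0]);rng=np.random.default_rng(0)
for phi in np.radians([0,30,45,60]):
  for psi in np.radians([-150,-120,-90,-60,-30,0,30,60,90]):
    for fl in(1,-1):
      R=pose(phi,psi,fl);z=R.as_matrix()[:,2];p=np.array([.439,-.2715,.024])+.010*z
      g=ik(p,R,q)
      if g[1]>.003 or g[2]>.02: continue
      ps=np.array([.584,-.303,.072])+.010*z;s=ik(ps,R,g[0])
      if s[1]>.003 or s[2]>.02: continue
      best=None
      for dpsi in np.radians(range(-180,180,30)):
        for pf in([.45,-.3,.35],[.5,-.2,.4]):
          Rf=pose(np.pi-phi,psi+dpsi,-fl)  # knob axis reversed
          f=ik(np.array(pf),Rf,s[0],.005)
          if f[1]<.005 and f[2]<.03:
            d=np.abs(f[0]-s[0]).max()
            if best is None or d<best[0]:best=(round(d,2),np.degrees(dpsi).round(),pf,f[0].round(2))
      print(np.degrees([phi,psi]).round(),fl,g[0].round(2),s[0].round(2),best)
E
```

```text
[[-0.    -0.003 -0.034]
 [ 0.008 -0.036 -0.034]
 [ 0.001 -0.016  0.557]
 [ 0.001 -0.006  0.426]
 [-0.001 -0.005  0.03 ]] 0.0013380353204982542
[   0. -150.] 1 [-0.21  0.81  1.03  2.09 -0.98  0.84  0.38] [-0.19  0.91  1.07  1.7  -0.89  1.1   0.11] (np.float64(3.59), np.float64(-90.0), [0.45, -0.3, 0.35], array([-0.36,  0.44,  1.27,  1.76,  2.7 ,  1.87, -1.52]))
[   0. -150.] -1 [ 0.34  0.54  0.14  2.08 -0.14  0.53  2.67] [ 0.29  0.64  0.16  1.69 -0.13  0.82  2.6 ] (np.float64(2.85), np.float64(-90.0), [0.45, -0.3, 0.35], array([-0.36,  0.42,  1.27,  1.77,  2.72,  1.88,  1.62]))
[   0. -120.] 1 [-0.16  0.74  0.91  2.09 -0.88  0.76  0.8 ] [-0.15  0.85  0.96  1.7  -0.8   1.04  0.56] (np.float64(3.49), np.float64(-150.0), [0.45, -0.3, 0.35], array([-0.36,  0.44,  1.27,  1.75,  2.7 ,  1.86, -1.  ]))
[   0. -120.] -1 [ 0.74  0.57 -0.4   2.06  0.39  0.59  2.69] [ 0.7   0.68 -0.48  1.66  0.38  0.89  2.69] (np.float64(2.35), np.float64(-180.0), [0.45, -0.3, 0.35], array([-0.37,  0.41,  1.25,  1.77,  2.73,  1.88,  2.69]))
[  0. -90.] 1 [-0.08  0.67  0.77  2.09 -0.76  0.68  1.2 ] [-0.1   0.79  0
[... 8594 characters left out ...]
array([-0.09,  0.15,  0.49,  1.66,  3.55,  0.85,  1.03]))
[ 60. -90.] -1 [-0.08  0.66  0.73  2.15  1.68  0.5   2.01] [0.05 0.68 0.51 1.75 1.2  0.68 2.58] (np.float64(2.55), np.float64(-60.0), [0.5, -0.2, 0.4], array([-0.58,  0.42,  1.27,  1.62,  1.66,  1.93,  0.03]))
[60. 60.] -1 [ 0.61  0.57 -0.16  2.03 -1.27  1.03  0.93] [ 0.5   0.66 -0.11  1.65 -1.17  1.11  0.62] (np.float64(3.55), np.float64(-120.0), [0.5, -0.2, 0.4], array([ 0.42,  0.18, -0.2 ,  1.63,  2.37,  1.11, -0.62]))
[60. 90.] -1 [ 0.06  0.64  0.6   2.06 -1.04  1.61  1.3 ] [ 0.06  0.73  0.58  1.66 -1.12  1.76  1.02] (np.float64(2.73), np.float64(120.0), [0.45, -0.3, 0.35], array([-0.38,  0.47,  1.27,  1.71,  1.61,  1.76, -0.18]))
```

Call:
drive_tool:
  commands:
    - [[0,0.5,0],[0,0,-2],0]
    - [[0,0.5,0],[0,0,-2],0]
    - [[0,0.5,0],[0,0,-2],0]
    - [[0,0.5,0],[0,0,-2],0]
    - [[0,0.5,0],[0,0,-2],0]
    - [[0,0.5,0],[0,0,-2],0]

```text
clock: 6.57
position: [0.4391, -0.2876, 0.1833]
ee_rot: [-1.835, -2.024, -0.465]
force: [-0.0, 0.5, 0.1]
width: 0.497
gripper_force: 0.0
```

```bash
cat > scan.py <<'E'
from kin import *
log()
print(pp.round(3),np.abs(A@pp.ravel()-D[:,7:10].ravel()).max())
q=D[-1,:7]
for phi in np.radians([30,45,55]):
  for psi in np.radians(range(-180,180,30)):
    for fl in(1,-1):
      R=pose(phi,psi,fl);z=R.as_matrix()[:,2]
      g=ik(np.array([.439,-.2715,.024])+.010*z,R,q)
      s=ik(np.array([.584,-.303,.072])+.010*z,R,g[0])
      if max(g[1],s[1])>.003 or max(g[2],s[2])>.02: continue
      best=None
      for dpsi in np.radians(range(-180,180,30)):
        for pf in([.45,-.3,.35],[.5,-.3,.45]):
          f=ik(np.array(pf),pose(np.pi-phi,psi+dpsi,-fl),s[0],.005,.1)
          if f[1]<.005 and f[2]<.03:
            d=np.abs(f[0]-s[0]).max()
            if best is None or d<best[0]:best=(round(d,2),np.degrees(dpsi).round(),pf,f[0].round(2).tolist())
      if best and best[0]<2.8:print(np.degrees([phi,psi]).round(),fl,g[0].round(2),s[0].round(2),best)
E
python3 -c "exec(open('scan.py').read())"
```

```text
6.57 [ 0.226  0.659  0.784  1.65  -0.662  1.535  1.308] [ 0.439 -0.288  0.183] [-0.024  0.469  0.078] [-0.653  0.001  0.02 ] 0.497 0.0 
R [[-0.085, 0.995, -0.049], [0.874, 0.098, 0.476], [0.479, -0.003, -0.878]]
[[-0.    -0.003 -0.034]
 [ 0.008 -0.036 -0.034]
 [ 0.001 -0.016  0.557]
 [ 0.001 -0.006  0.426]
 [-0.001 -0.005  0.03 ]] 0.0013380353204982542
[  30. -180.] -1 [ 0.04  0.61  0.55  2.08 -0.04  0.98  2.18] [ 0.05  0.71  0.54  1.69 -0.08  1.29  2.17] (np.float64(2.27), np.float64(30.0), [0.5, -0.3, 0.45], [-0.3, 0.46, 1.22, 1.45, 2.19, 1.69, 0.12])
[  30. -150.] 1 [-0.31  1.01  1.27  2.09 -0.57  0.88  0.2 ] [-0.26  1.05  1.27  1.69 -0.51  1.19  0.03] (np.float64(2.79), np.float64(30.0), [0.45, -0.3, 0.35], [-0.38, 0.39, 1.22, 1.77, 2.27, 1.66, 2.64])
[  30. -150.] -1 [0.06 0.6  0.52 2.1  0.23 0.79 2.44] [0.08 0.69 0.48 1.7  0.16 1.11 2.51] (np.float64(2.11), np.float64(-30.0), [0.5, -0.3, 0.45], [-0.28, 0.47, 1.22, 1.43, 2.27, 1.9, 0.59])
[  30. -120.] -1 [0.08 0.58 0.48 2.11 0.5  0.58 2.68] [0.27 0.64 0.18 1.7  0.52 0.94 2.69] (np.float64(2.1), np.float64(-60.0), [0.5, -0.3, 0.
[... 4018 characters left out ...]
at64(2.58), np.float64(-30.0), [0.5, -0.3, 0.45], [-0.31, 0.47, 1.22, 1.42, 1.74, 1.72, 0.09])
[ 55. -90.] -1 [-0.09  0.66  0.75  2.15  1.58  0.41  2.1 ] [0.07 0.68 0.48 1.75 1.1  0.66 2.67] (np.float64(2.52), np.float64(-60.0), [0.5, -0.3, 0.45], [-0.14, 0.36, 0.86, 1.41, 1.92, 1.9, 0.15])
[ 55. 120.] -1 [ 0.04  0.65  0.6   2.05 -0.61  1.58  1.59] [ 0.05  0.74  0.59  1.66 -0.69  1.84  1.4 ] (np.float64(2.41), np.float64(90.0), [0.45, -0.3, 0.35], [-0.36, 0.44, 1.22, 1.71, 1.72, 1.81, -0.17])
[ 55. 150.] -1 [ 0.02  0.65  0.6   2.06 -0.2   1.52  1.87] [ 0.03  0.74  0.59  1.66 -0.26  1.83  1.81] (np.float64(2.0), np.float64(60.0), [0.5, -0.3, 0.45], [-0.31, 0.47, 1.22, 1.42, 1.74, 1.72, 0.09])
```

```bash
sed -i 's/^log()/#/; s/range(-180,180,30)):\n    for fl/X/; s/best\[0\]<2.8/best[0]<3.6/' scan.py; sed -i '0,/range(-180,180,30)/s//[-45,-20,0,20,45,70,90,110]/' scan.py; python3 -c "exec(open('scan.py').read())"
```

```text
[[ 0.    -0.002  0.139]
 [ 0.007 -0.036  0.139]
 [ 0.    -0.017  0.559]
 [ 0.003 -0.005  0.429]
 [-0.001 -0.006  0.374]] 0.00064946229013646
[30. 20.] 1 [ 1.45  0.77 -0.95  2.26  0.97  0.17  1.73] [ 1.33  0.86 -1.08  1.94  0.81  0.45  1.8 ] (np.float64(1.72), np.float64(-90.0), [0.45, -0.3, 0.35], [-0.37, 1.54, 0.63, 2.24, 1.31, 1.9, 0.9])
[30. 45.] 1 [ 1.51  0.88 -1.03  2.06  0.43  0.51  2.69] [ 1.3   0.92 -1.03  1.74  0.38  0.7   2.63] (np.float64(1.67), np.float64(-120.0), [0.45, -0.3, 0.35], [-0.37, 1.52, 0.62, 2.21, 1.29, 1.9, 1.01])
[30. 45.] -1 [ 0.31  0.75  0.73  2.12 -1.27  1.07  1.16] [ 0.21  0.8   0.76  1.8  -1.21  1.17  0.8 ] (np.float64(2.7), np.float64(-120.0), [0.5, -0.3, 0.45], [-0.61, 1.64, 1.13, 2.2, 1.41, 1.38, -1.89])
[30. 70.] -1 [ 0.29  0.83  0.75  1.94 -1.05  1.22  1.32] [ 0.24  0.89  0.75  1.59 -1.04  1.38  1.01] (np.float64(2.04), np.float64(-180.0), [0.45, -0.3, 0.35], [-0.65, 1.95, 1.22, 1.96, 0.82, 1.27, -1.03])
[30. 90.] -1 [ 0.28  0.86  0.69  1.81 -0.87  1.28  1.44] [ 0.26  0.94  0.69  1.42 -0.88  1.49  1.17] (np.float64(2.02), np.float64(150.0), [0.45, 
[... 2008 characters left out ...]
.93), np.float64(-180.0), [0.45, -0.3, 0.35], [-0.8, 1.65, 1.22, 1.99, 0.73, 1.1, -0.81])
[55. 90.] -1 [ 0.52  1.07  0.55  1.56 -0.89  1.69  1.47] [ 0.5   1.13  0.52  1.16 -0.99  1.86  1.15] (np.float64(1.56), np.float64(120.0), [0.45, -0.3, 0.35], [-0.44, 1.6, 1.22, 1.52, 0.57, 1.74, -0.3])
[ 55. 110.] 1 [ 0.29  1.26  0.91  1.43 -0.89  1.95 -1.35] [ 0.56  1.19  0.25  0.91 -0.65  1.95 -1.98] (np.float64(2.43), np.float64(-30.0), [0.5, -0.3, 0.45], [1.32, 1.22, -0.89, 1.38, -1.08, 1.9, 0.45])
[ 55. 110.] -1 [ 0.45  1.12  0.53  1.4  -0.7   1.77  1.56] [ 0.57  1.19  0.21  0.89 -0.64  1.95  1.13] (np.float64(1.33), np.float64(90.0), [0.45, -0.3, 0.35], [-0.34, 1.6, 1.22, 1.42, 0.57, 1.89, -0.2])
```

```bash
cat >> kin.py <<'E'
def links(q):
    cs=chain(q);e=pp[0]+cs[0].apply(pp[1])+cs[1].apply(pp[2]);return e,e+cs[2].apply(pp[3])
E
python3 - <<'E'
from kin import *
np.set_printoptions(suppress=True)
q=D[-1,:7];phi,psi,fl=np.radians(45),np.radians(95),-1
R=pose(phi,psi,fl);z=R.as_matrix()[:,2]
g=ik(np.array([.439,-.2715,.024])+.010*z,R,q);s=ik(np.array([.584,-.303,.072])+.010*z,R,g[0])
for n,k in(("g",g),("s",s)):print(n,k[0].round(2),k[1:],[l.round(2) for l in links(k[0])])
out=[]
u=ik(np.array([.5,-.33,.35]),R,s[0])[0]
for pf in[(x,y,h) for x in(.35,.45,.55) for y in(-.2,-.35,-.5) for h in(.4,.5,.6)]:
  for dp in range(-180,180,30):
    f=ik(np.array(pf),pose(np.pi-phi,psi+np.radians(dp),-fl),u,.005,.1)
    if f[1]<.005 and f[2]<.03:out.append((np.abs(f[0]-u).max().round(2),pf,dp,f[0].round(2).tolist(),[l.round(2).tolist() for l in links(f[0])]))
out.sort(key=lambda o:o[0])
for o in out[:10]:print(*o)
E
```

```text
g [ 0.43  0.99  0.59  1.62 -0.83  1.55  1.49] (np.float64(3.846980002589242e-06), np.float64(2.0047734681496754e-05)) [array([ 0.41, -0.24,  0.59]), array([ 0.47, -0.53,  0.28])]
s [ 0.41  1.07  0.58  1.21 -0.9   1.75  1.2 ] (np.float64(9.788327692352506e-06), np.float64(3.95896365222619e-05)) [array([ 0.43, -0.24,  0.56]), array([ 0.61, -0.56,  0.33])]
1.28 (0.35, -0.35, 0.4) 90 [-0.17, 1.54, 1.14, 1.63, 0.73, 1.9, -0.28] [[0.56, 0.06, 0.31], [0.61, -0.33, 0.13]]
1.31 (0.35, -0.5, 0.4) 90 [0.09, 1.55, 1.13, 1.38, 0.84, 1.9, -0.27] [[0.56, -0.09, 0.31], [0.61, -0.48, 0.13]]
1.35 (0.35, -0.2, 0.4) 90 [-0.46, 1.61, 1.21, 1.79, 0.61, 1.9, -0.15] [[0.52, 0.21, 0.27], [0.61, -0.18, 0.13]]
1.36 (0.35, -0.35, 0.5) 90 [-0.18, 1.38, 1.18, 1.67, 0.89, 1.9, -0.24] [[0.55, 0.06, 0.4], [0.61, -0.33, 0.23]]
1.37 (0.55, -0.2, 0.4) 120 [-0.53, 1.59, 1.19, 1.4, 0.78, 1.9, -0.2] [[0.51, 0.25, 0.29], [0.77, -0.05, 0.13]]
1.4 (0.55, -0.35, 0.4) 120 [-0.27, 1.51, 1.05, 1.32, 0.94, 1.9, -0.36] [[0.55, 0.11, 0.33], [0.77, -0.2, 0.13]]
1.41 (0.45, -0.2, 0.4) 120 [-0.57, 1.44, 1.0, 1.7, 0.8, 1.9, -0.49] [[0.49, 0.26, 0.36], [0.67, -0.05, 0.13]]
1.41 (0.55, -0.2, 0.5) 120 [-0.53, 1.42, 1.19, 1.45, 0.94, 1.9, -0.17] [[0.5, 0.25, 0.38], [0.77, -0.05, 0.23]]
1.43 (0.45, -0.2, 0.5) 120 [-0.59, 1.29, 1.07, 1.74, 0.95, 1.9, -0.42] [[0.47, 0.26, 0.45], [0.67, -0.05, 0.23]]
1.44 (0.45, -0.35, 0.4) 120 [-0.28, 1.37, 0.88, 1.62, 0.97, 1.9, -0.64] [[0.54, 0.11, 0.4], [0.67, -0.2, 0.13]]
```

```bash
cat > scan2.py <<'E'
from kin import *
np.set_printoptions(suppress=True)
def clear(q):
    e,w=links(q);t,R=fk(q);sh=pp[0]+np.array([0,0,pp[1][2]]);T=R.as_matrix()
    P=np.r_[[sh+(e-sh)*a for a in np.linspace(.3,1,8)],[e+(w-e)*a for a in np.linspace(0,1,10)],[w+(t-w)*a for a in np.linspace(0,.8,8)]]
    d=P-np.clip(P,[.42,-.25,0],[.8,.1,.31]);m=np.linalg.norm(d,axis=1).min();return min(m,P[8:,2].min())
q=D[-1,:7]
for phi,psi,fl in[(45,95,-1),(45,60,-1),(55,95,-1),(55,60,-1),(45,20,1),(30,20,1),(30,45,1),(30,0,1)]:
    phi,psi=np.radians(phi),np.radians(psi);R=pose(phi,psi,fl);z=R.as_matrix()[:,2]
    g=ik(np.array([.439,-.2715,.024])+.010*z,R,q);s=ik(np.array([.584,-.303,.072])+.010*z,R,g[0])
    if max(g[1],s[1])>.003: print("no",phi,psi);continue
    u=ik(np.array([.48,-.36,.35]),R,s[0])[0];out=[]
    for pf in[(x,y,h) for x in(.3,.45,.6) for y in(-.2,-.35,-.5,-.65) for h in(.4,.55)]:
      for dp in range(-180,180,30):
        f=ik(np.array(pf),pose(np.pi-phi,psi+np.radians(dp),-fl),u,.005,.08)
        if f[1]<.005 and f[2]<.03:
          c=min(clear(u+(f[0]-u)*a) for a in np.linspace(0,1,9))
          if c>.12:out.append((np.abs(f[0]-u).max().round(2),c.round(2),pf,dp,f[0].round(2).tolist(),[l.round(2).tolist() for l in links(f[0])]))
    out.sort(key=lambda o:o[0]);print(np.degrees([phi,psi]).round(),fl,"s",s[0].round(2),"u",u.round(2),clear(g[0]).round(2),clear(s[0]).round(2))
    for o in out[:3]:print("   ",*o)
E
python3 scan2.py
```

```text
[45. 95.] -1 s [ 0.41  1.07  0.58  1.21 -0.9   1.75  1.2 ] u [ 1.04  0.77 -0.49  0.99 -0.28  1.95  0.63] 0.07 0.1
    1.84 0.13 (0.45, -0.65, 0.55) 120 [0.29, 1.16, 0.66, 1.21, 1.57, 1.92, -0.46] [[0.48, -0.19, 0.51], [0.67, -0.5, 0.28]]
    1.87 0.16 (0.3, -0.65, 0.55) 120 [0.35, 1.01, 0.61, 1.59, 1.59, 1.92, -0.77] [[0.43, -0.21, 0.58], [0.52, -0.5, 0.28]]
    2.21 0.13 (0.3, -0.65, 0.55) 150 [0.39, 0.84, 0.45, 1.96, 1.94, 1.92, -1.24] [[0.37, -0.2, 0.66], [0.42, -0.41, 0.28]]
[45. 60.] -1 s [ 0.4   0.93  0.67  1.63 -1.22  1.49  1.05] u [ 0.49  0.62  0.82  1.44 -0.99  1.87  0.82] 0.06 0.09
    3.24 0.15 (0.3, -0.65, 0.55) -150 [0.4, 0.81, 0.57, 2.2, 2.26, 1.92, -1.7] [[0.36, -0.2, 0.67], [0.31, -0.39, 0.28]]
    3.48 0.14 (0.3, -0.65, 0.55) -120 [0.35, 1.15, 1.16, 2.31, 2.48, 1.92, -2.66] [[0.47, -0.21, 0.52], [0.17, -0.42, 0.28]]
    3.55 0.13 (0.6, -0.65, 0.55) -120 [0.29, 0.91, 0.56, 1.85, 2.56, 1.75, -1.73] [[0.41, -0.17, 0.63], [0.47, -0.42, 0.28]]
[55. 95.] -1 s [ 0.5   1.16  0.51  1.1  -0.95  1.9   1.17] u [ 1.25  0.97 -1.04  0.97 -0.08  1.95  0.36] 0.06 0.11
    1.61 0.15 (
[... 1485 characters left out ...]
 1.79, 1.73, 1.92, 1.96] [[0.46, -0.21, 0.54], [0.42, -0.5, 0.23]]
    2.02 0.12 (0.3, -0.65, 0.55) -120 [0.34, 1.09, 0.8, 2.02, 1.96, 1.92, 1.37] [[0.45, -0.21, 0.55], [0.33, -0.46, 0.23]]
    3.68 0.16 (0.6, -0.65, 0.55) -60 [1.14, 1.07, -0.57, 1.57, 3.67, 1.92, 1.92] [[0.17, -0.48, 0.54], [0.45, -0.53, 0.23]]
[30. 45.] 1 s [ 1.3   0.92 -1.03  1.74  0.38  0.7   2.63] u [ 1.54  0.61 -1.22  1.45  0.13  1.31  2.69] 0.04 0.08
    1.99 0.13 (0.3, -0.65, 0.55) -180 [0.34, 1.13, 0.77, 1.75, 1.69, 1.92, 2.05] [[0.46, -0.21, 0.53], [0.43, -0.51, 0.23]]
    2.0 0.12 (0.3, -0.65, 0.55) -150 [0.34, 1.08, 0.78, 1.99, 1.93, 1.92, 1.47] [[0.45, -0.21, 0.55], [0.34, -0.47, 0.23]]
no 0.5235987755982988 0.0
```

```bash
cat >> kin.py <<'E'
def mv(p,R):
    s=readout.observe();R0=Ro.from_rotvec(s["ee_rot"]);return (R0.inv()*R).as_rotvec().round(3).tolist(),(R0.inv().apply(np.array(p)-s["position"])*100).round(2).tolist()
RG=pose(np.radians(45),np.radians(95),-1);ZG=RG.as_matrix()[:,2]
E
python3 - <<'E'
from kin import *
K=np.array([.439,-.2713,.024])+.010*ZG
print(mv(K-.07*ZG,RG),mv(K,RG),K)
E
```

```text
([-0.009, 0.286, 0.007], [-7.89, 0.13, 9.01]) ([-0.009, 0.286, 0.007], [-5.91, 0.2, 15.72]) [ 0.43838372 -0.26425584  0.01692893]
```

Call:
drive_tool:
  commands:
    - [[-0.009,0.286,0.007],[-7.9,0.13,9],0.2]
    - [[-0.009,0.286,0.007],[-7.9,0.13,9],0.2]
    - [[-0.009,0.286,0.007],[-7.9,0.13,9],0.2]
    - [[-0.009,0.286,0.007],[-7.9,0.13,9],0.2]
    - [[-0.009,0.286,0.007],[-7.9,0.13,9],0.2]
    - [[-0.009,0.286,0.007],[-7.9,0.13,9],0.2]
    - [[-0.009,0.286,0.007],[-7.9,0.13,9],0.2]
    - [[-0.009,0.286,0.007],[-7.9,0.13,9],0.2]

```text
clock: 7.23
position: [0.4461, -0.311, 0.0711]
ee_rot: [-1.666, -1.836, -0.694]
force: [0.8, 0.3, -0.5]
width: 0.601
gripper_force: 0.0
```

Run:
```python
from kin import *
log();c=cams.camera_info("wrist");i=cams.get_image("wrist");cv2.imwrite("pics/w2.png",i)
K=np.array([.439,-.2713,.024])+.010*ZG
print(mv(K,RG),proj(c,(.439,-.2713,.036)),proj(c,(.439,-.2713,0)))
```

```text
7.23 [ 0.46   0.964  0.637  1.498 -0.79   1.679  1.446] [ 0.446 -0.311  0.071] [ 0.752  0.347 -0.474] [-0.891 -0.042 -0.022] 0.601 0.0 
R [[-0.072, 0.996, -0.061], [0.706, 0.094, 0.702], [0.704, 0.007, -0.71]]
([0.0, 0.003, 0.009], [-0.44, -0.35, 7.15]) [248.83996213 200.16211659] [249.03618191 219.9692902 ]
```

View pics/w2.png

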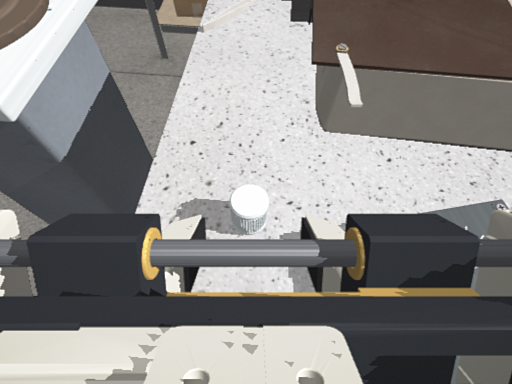

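The knob is at (250,202), where I predicted, and centred between the fingers. I'll descend and grip.

Call:
drive_tool:
  commands:
    - [[0,0.003,0.008],[-0.4,-0.3,3],0.2]
    - [[0,0.003,0.008],[-0.4,-0.3,5.5],0.2]
    - [[0,0.003,0.008],[-0.4,-0.3,6.8],0.2]
    - [[0,0.003,0.008],[-0.4,-0.3,7.1],0.2]
    - [[0,0.003,0.008],[-0.4,-0.3,7.1],0.2]
    - [[0,0.003,0.008],[-0.4,-0.3,7.1],0.2]
    - [[0,0.003,0.008],[-0.4,-0.3,7.1],-1]
    - [[0,0.003,0.008],[-0.4,-0.3,7.1],-1]
    - [[0,0.003,0.008],[-0.4,-0.3,7.1],-1]
    - [[0,0.003,0.008],[-0.4,-0.3,7.1],-1]
    - [[0,0.003,0.008],[-0.4,-0.3,7.1],-1]
    - [[0,0.003,0.008],[-0.4,-0.3,7.1],-1]
  newtons: 20

```text
clock: 8.28
position: [0.4373, -0.2645, 0.015]
ee_rot: [-1.671, -1.82, -0.693]
force: [0.8, -1.2, 2.4]
width: 0.323
gripper_force: 20.0
```

Run:
```python
from kin import *
s=log()
G=s["position"]-.010*ZG;print("knob axis ~",G)
S=np.array([.584,-.303]);d=np.array([S[0],S[1],0.048+.024+.026])
T=d+.010*ZG
print(mv(s["position"]+[0,0,.1],RG),mv(T+[0,0,.02],RG),mv(T,RG),T)
```

```text
8.28 [ 0.418  0.997  0.608  1.623 -0.834  1.557  1.493] [ 0.437 -0.265  0.015] [ 0.829 -1.245  2.39 ] [-0.82  -0.073 -0.06 ] 0.323 20.0 
R [[-0.059, 0.996, -0.063], [0.702, 0.086, 0.707], [0.709, -0.002, -0.705]]
knob axis ~ [ 0.43795506 -0.27157586  0.0220628 ]
([-0.001, -0.003, -0.003], [7.09, -0.02, -7.05]) ([-0.001, -0.003, -0.003], [3.74, 14.26, -9.9]) ([-0.001, -0.003, -0.003], [2.32, 14.26, -8.49]) [ 0.58338372 -0.29595584  0.09092893]
```

Call:
drive_tool:
  commands:
    - [[0,-0.003,-0.003],[2,0,-2],-1]
    - [[0,-0.003,-0.003],[5,0,-5],-1]
    - [[0,-0.003,-0.003],[7.1,0,-7.1],-1]
    - [[0,-0.003,-0.003],[7.1,0,-7.1],-1]
    - [[0,-0.003,-0.003],[4.2,13,-10],-1]
    - [[0,-0.003,-0.003],[4.2,13,-10],-1]
    - [[0,-0.003,-0.003],[4.2,13,-10],-1]
    - [[0,-0.003,-0.003],[4.2,13,-10],-1]
    - [[0,-0.003,-0.003],[4.2,13,-10],-1]
    - [[0,-0.003,-0.003],[4.2,13,-10],-1]
    - [[0,-0.003,-0.003],[4.2,13,-10],-1]
    - [[0,-0.003,-0.003],[4.2,13,-10],-1]

```text
clock: 9.28
position: [0.5695, -0.2945, 0.1148]
ee_rot: [-1.672, -1.822, -0.692]
force: [-0.0, -0.9, -0.4]
width: 0.32
gripper_force: 20.0
```

Run:
```python
from kin import *
s=log();c=cams.camera_info("wrist");i=cams.get_image("wrist")
a=cv2.resize(i[90:250,180:340],None,fx=3,fy=3,interpolation=cv2.INTER_CUBIC)
sc=cams.get_image("scene");b=cv2.resize(sc[160:260,240:340],None,fx=4.8,fy=4.8,interpolation=cv2.INTER_CUBIC)[:,:310]
cv2.imwrite("pics/h1.png",np.hstack([a,np.clip(b*1.5,0,255).astype(np.uint8)]))
print(proj(c,(.5843,-.3035,.068)),proj(c,(.5843,-.3035,.048)),proj(cams.camera_info("scene"),(.5843,-.3035,.068)))
```

```text
9.28 [ 0.394  1.007  0.623  1.234 -0.891  1.811  1.194] [ 0.569 -0.294  0.115] [-0.022 -0.939 -0.397] [-0.965  0.002  0.032] 0.32 19.998 
R [[-0.06, 0.996, -0.063], [0.704, 0.087, 0.705], [0.708, -0.002, -0.706]]
[273.72043261 271.62664143] [272.13997806 278.65369929] [295.54086526 180.22874933]
```

View pics/h1.png

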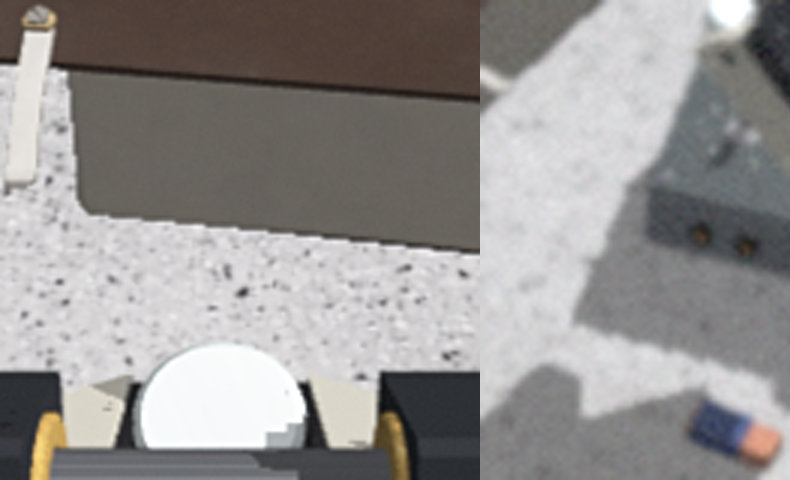

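The knob is held squarely and the block lies flat on the bench. The shaft shows at scene pixel (294,188), as predicted.

Run:
```python
from kin import *
for z in(.090,.080,.070):print(mv((.5837,-.2967,z),RG))
```

```text
([-0.001, -0.001, -0.001], [-2.02, 1.36, 1.52])
([-0.001, -0.001, -0.001], [-2.73, 1.36, 2.23])
([-0.001, -0.001, -0.001], [-3.44, 1.36, 2.93])
```

Call:
drive_tool:
  commands:
    - [[0,0,0],[-1.3,1.36,0.8],-1]
    - [[0,0,0],[-2.02,1.36,1.52],-1]
    - [[0,0,0],[-2.02,1.36,1.52],-1]
    - [[0,0,0],[-2.02,1.36,1.52],-1]
    - [[0,0,0],[-2.3,1.36,1.8],-1]
    - [[0,0,0],[-2.45,1.36,1.95],-1]
    - [[0,0,0],[-2.59,1.36,2.09],-1]
    - [[0,0,0],[-2.66,1.36,2.16],-1]
    - [[0,0,0],[-2.66,1.36,2.16],-1]
    - [[0,0,0],[-2.66,1.36,2.16],-1]

```text
clock: 10.22
position: [0.5844, -0.2965, 0.0808]
ee_rot: [-1.67, -1.825, -0.692]
force: [1.3, 0.3, -0.9]
width: 0.319
gripper_force: 20.0
```

Run:
```python
from kin import *
s=log()
```

```text
10.22 [ 0.398  1.061  0.61   1.201 -0.914  1.787  1.194] [ 0.584 -0.296  0.081] [ 1.289  0.252 -0.882] [-0.987 -0.004  0.024] 0.319 19.998 
R [[-0.062, 0.996, -0.063], [0.704, 0.088, 0.705], [0.708, -0.0, -0.707]]
```

Call:
drive_tool:
  commands:
    - [[0,0,0],[-0.1,0,0.1],-1]
    - [[0,0,0],[-0.2,0,0.2],-1]
    - [[0,0,0],[-0.3,0,0.3],-1]
    - [[0,0,0],[-0.4,0,0.4],-1]
    - [[0,0,0],[-0.4,0,0.4],-1]

```text
clock: 10.63
position: [0.5844, -0.2963, 0.0746]
ee_rot: [-1.67, -1.824, -0.692]
force: [0.7, -0.6, -0.7]
width: 0.322
gripper_force: 20.0
```

Run:
```python
from kin import *
s=log()
```

```text
10.63 [ 0.398  1.068  0.608  1.203 -0.916  1.781  1.198] [ 0.584 -0.296  0.075] [ 0.68  -0.595 -0.737] [-0.944 -0.036  0.037] 0.322 19.998 
R [[-0.062, 0.996, -0.063], [0.704, 0.088, 0.705], [0.708, -0.001, -0.706]]
```

Call:
drive_tool:
  commands:
    - [[0,0,0],[-0.14,0,0.14],-1]
    - [[0,0,0],[-0.28,0,0.28],-1]
    - [[0,0,0],[-0.42,0,0.42],-1]
    - [[0,0,0],[-0.56,0,0.56],-1]
    - [[0,0,0],[-0.63,0,0.63],-1]
    - [[0,0,0],[-0.68,0,0.68],-1]
    - [[0,0,0],[-0.68,0,0.68],-1]

```text
clock: 11.22
position: [0.5844, -0.2964, 0.0652]
ee_rot: [-1.67, -1.824, -0.692]
force: [-0.2, -0.6, -0.8]
width: 0.318
gripper_force: 20.0
```

Run:
```python
from kin import *
s=log()
```

```text
11.22 [ 0.399  1.078  0.605  1.205 -0.919  1.771  1.205] [ 0.584 -0.296  0.065] [-0.203 -0.613 -0.815] [-1.005 -0.01  -0.028] 0.318 19.998 
R [[-0.062, 0.996, -0.063], [0.704, 0.088, 0.705], [0.708, -0.001, -0.707]]
```

Call:
drive_tool:
  commands:
    - [[0,0,0],[-0.06,0,0.06],-1]
    - [[0,0,0],[-0.12,0,0.12],-1]
    - [[0,0,0],[-0.16,0,0.16],-1]
    - [[0,0,0],[-0.16,0,0.16],-1]
    - [[0,0,0],[-0.16,0,0.16],-1]

```text
clock: 11.63
position: [0.5844, -0.2965, 0.0631]
ee_rot: [-1.67, -1.824, -0.692]
force: [0.8, 0.6, -1.3]
width: 0.316
gripper_force: 20.0
```

Run:
```python
from kin import *
s=log()
```

```text
11.63 [ 0.399  1.08   0.605  1.206 -0.919  1.768  1.207] [ 0.584 -0.296  0.063] [ 0.783  0.621 -1.297] [-1.011  0.029  0.017] 0.316 19.998 
R [[-0.062, 0.996, -0.063], [0.704, 0.088, 0.705], [0.708, -0.001, -0.707]]
```

Just above the nut; feel for it with 0.5 mm steps.

Call:
drive_tool:
  commands:
    - [[0,0,0],[-0.04,0,0.04],-1]
    - [[0,0,0],[-0.07,0,0.07],-1]
    - [[0,0,0],[-0.07,0,0.07],-1]
    - [[0,0,0],[-0.07,0,0.07],-1]

```text
clock: 11.97
position: [0.5845, -0.2965, 0.063]
ee_rot: [-1.67, -1.825, -0.693]
force: [-1.4, -0.8, 5.3]
width: 0.32
gripper_force: 20.0
```

Run:
```python
from kin import *
s=log()
```

```text
11.97 [ 0.399  1.081  0.605  1.206 -0.92   1.768  1.207] [ 0.584 -0.296  0.063] [-1.432 -0.849  5.302] [-0.177  0.239  0.189] 0.32 19.999 
R [[-0.062, 0.996, -0.063], [0.704, 0.088, 0.705], [0.708, 0.0, -0.706]]
```

```bash
cat > plan.py <<'E'
from scan2 import clear
from kin import *
import sys
E
sed -i '/^q=D\[-1/,$d' scan2.py
python3 - <<'E'
from scan2 import *
s=readout.observe();q=np.array(s["joints"]);R0=Ro.from_rotvec(s["ee_rot"]);p0=s["position"]
print("model err",fk(q)[0]-p0)
l=ik(p0+[0,0,.09],R0,q,.02)[0];u=ik(np.array([.52,-.42,.3]),R0,l,.02)
print("u",u[0].round(2),u[1:],clear(u[0]))
for pf in[(.4,-.6,.5),(.45,-.6,.5),(.4,-.55,.45),(.45,-.65,.55),(.4,-.65,.55)]:
  for h in(200,215,230,245):
    f=ik(np.array(pf),pose(np.pi*.75,np.radians(h),1),u[0],.005,.08)
    pa=[u[0]+(f[0]-u[0])*a for a in np.linspace(0,1,13)]
    print(pf,h,np.round(f[1:],3),f[0].round(2),"clr",[round(clear(x),2) for x in pa][::3],"tcp",min(fk(x)[0][2] for x in pa).round(2))
E
```

```text
model err [ 0.00013823  0.00018845 -0.00019986]
u [ 1.08  0.94 -0.68  0.82 -0.11  1.95  0.57] (np.float64(0.006540598260188779), np.float64(0.032111831250727696)) 0.22033761148983558
(0.4, -0.6, 0.5) 200 [0. 0.] [ 0.23  1.29  0.89  1.25  1.26  1.92 -0.37] clr [np.float64(0.22), np.float64(0.19), np.float64(0.17), np.float64(0.14), np.float64(0.07)] tcp 0.12
(0.4, -0.6, 0.5) 215 [0. 0.] [ 0.21  1.15  0.69  1.45  1.45  1.92 -0.66] clr [np.float64(0.22), np.float64(0.2), np.float64(0.2), np.float64(0.15), np.float64(0.08)] tcp 0.14
(0.4, -0.6, 0.5) 230 [0. 0.] [ 0.22  1.04  0.55  1.65  1.62  1.92 -0.92] clr [np.float64(0.22), np.float64(0.21), np.float64(0.22), np.float64(0.14), np.float64(0.08)] tcp 0.15
(0.4, -0.6, 0.5) 245 [0. 0.] [ 0.23  0.96  0.47  1.84  1.79  1.92 -1.16] clr [np.float64(0.22), np.float64(0.22), np.float64(0.21), np.float64(0.13), np.float64(0.06)] tcp 0.16
(0.45, -0.6, 0.5) 200 [0. 0.] [ 0.22  1.36  0.96  1.1   1.23  1.92 -0.24] clr [np.float64(0.22), np.float64(0.18), np.float64(0.17), np.float64(0.12), np.float64(0.05)] tcp 0.11
(0.45, -0.6, 0.5) 215 [0. 0.] [ 0
[... 1941 characters left out ...]
0.55) 200 [0. 0.] [ 0.32  1.24  0.85  1.13  1.39  1.92 -0.28] clr [np.float64(0.22), np.float64(0.2), np.float64(0.2), np.float64(0.16), np.float64(0.12)] tcp 0.13
(0.4, -0.65, 0.55) 215 [0. 0.] [ 0.31  1.09  0.63  1.35  1.59  1.92 -0.56] clr [np.float64(0.22), np.float64(0.22), np.float64(0.23), np.float64(0.19), np.float64(0.14)] tcp 0.16
(0.4, -0.65, 0.55) 230 [0. 0.] [ 0.33  0.97  0.48  1.56  1.77  1.92 -0.81] clr [np.float64(0.22), np.float64(0.23), np.float64(0.25), np.float64(0.19), np.float64(0.14)] tcp 0.17
(0.4, -0.65, 0.55) 245 [0. 0.] [ 0.36  0.88  0.39  1.75  1.95  1.92 -1.04] clr [np.float64(0.22), np.float64(0.24), np.float64(0.25), np.float64(0.18), np.float64(0.13)] tcp 0.18
```

Call:
drive_tool:
  commands:
    - [[0,0,0],[0.1,0,-0.1],-1]
    - [[0,0,0],[0.4,0,-0.4],-1]
    - [[0,0,0],[0.8,0,-0.8],-1]
    - [[0,0,0],[1.3,0,-1.3],-1]
    - [[0,0,0],[1.8,0,-1.8],-1]
    - [[0,0,0],[2.5,0,-2.5],-1]
    - [[0,0,0],[4,0,-4],-1]
    - [[0,0,0],[5,0,-5],-1]
    - [[0,0,0],[5,0,-5],-1]
    - [[0,0,0],[5,0,-5],-1]
  newtons: 25

```text
clock: 12.8
position: [0.5849, -0.2971, 0.1348]
ee_rot: [-1.671, -1.828, -0.693]
force: [-0.5, 0.1, -0.9]
width: 0.319
gripper_force: 25.0
```

```bash
cat > path.py <<'E'
from scan2 import *
def go(pf,h,N,a0=0,a1=1):
    s=log();q=np.array(s["joints"]);R0=Ro.from_rotvec(s["ee_rot"]);p0=s["position"]
    f=ik(np.array(pf),pose(np.pi*.75,np.radians(h),1),q,.005,.06);print("f",f[0].round(2),np.round(f[1:],3))
    for a in np.linspace(0,1,N+1)[1:]:
        x=q+(f[0]-q)*a;p,R=fk(x);w=links(x)[1]
        print(mv(p,R),"clr",round(clear(x),2),"tcp",p.round(2),"wrist",w.round(2))
E
python3 -c "
from path import *
go((.45,-.65,.55),230,12)"
```

```text
12.8 [ 0.395  1.004  0.623  1.177 -0.901  1.847  1.152] [ 0.585 -0.297  0.135] [-0.451  0.093 -0.885] [-0.991 -0.015  0.066] 0.319 24.998 
R [[-0.064, 0.996, -0.061], [0.705, 0.088, 0.703], [0.706, 0.002, -0.708]]
f [ 0.02  1.37  1.26  1.46  1.23  1.32 -0.71] [0. 0.]
([0.174, -0.134, 0.249], [-4.9, -6.54, 0.74]) clr 0.13 tcp [ 0.52 -0.33  0.09] wrist [ 0.62 -0.55  0.38]
([0.33, -0.294, 0.481], [-8.76, -13.3, -0.32]) clr 0.13 tcp [ 0.46 -0.37  0.07] wrist [ 0.62 -0.55  0.36]
([0.471, -0.48, 0.694], [-11.48, -19.79, -3.09]) clr 0.13 tcp [ 0.4  -0.42  0.08] wrist [ 0.62 -0.54  0.35]
([0.596, -0.69, 0.884], [-13.0, -25.54, -7.37]) clr 0.14 tcp [ 0.34 -0.46  0.09] wrist [ 0.62 -0.53  0.34]
([0.704, -0.926, 1.046], [-13.34, -30.14, -12.89]) clr 0.14 tcp [ 0.3  -0.51  0.13] wrist [ 0.62 -0.52  0.32]
([0.793, -1.184, 1.173], [-12.57, -33.28, -19.3]) clr 0.12 tcp [ 0.27 -0.55  0.18] wrist [ 0.62 -0.52  0.31]
([0.861, -1.462, 1.259], [-10.83, -34.71, -26.17]) clr 0.11 tcp [ 0.26 -0.59  0.24] wrist [ 0.62 -0.51  0.31]
([0.906, -1.755, 1.297], [-8.28, -34.33, -33.08]) clr 0.09 tcp [ 0.27 -0.62  0.31] wrist [ 0.62 -0.5   0.3 ]
([0.928, -2.056, 1.28], [-5.15, -32.15, -39.61]) clr 0.07 tcp [ 0.29 -0.64  0.38] wrist [ 0.62 -0.49  0.29]
([0.926, -2.356, 1.201], [-1.68, -28.29, -45.37]) clr 0.06 tcp [ 0.33 -0.65  0.44] wrist [ 0.62 -0.48  0.29]
([0.9, -2.643, 1.058], [1.88, -22.96, -50.04]) clr 0.05 tcp [ 0.39 -0.66  0.5 ] wrist [ 0.62 -0.46  0.29]
([0.854, -2.901, 0.849], [5.29, -16.49, -53.4]) clr 0.03 tcp [ 0.45 -0.65  0.55] wrist [ 0.62 -0.45  0.29]
```

```bash
python3 - <<'E'
s=open("path.py").read()
s=s.replace("def go(pf,h,N,a0=0,a1=1):","def go(pf,h,N,seed=None,w=.05):").replace("q,.005,.06)","q if seed is None else np.array(seed),w,.06)").replace('"wrist",w.round(2)','"wr",links(x)[1].round(2),"el",links(x)[0].round(2)')
open("path.py","w").write(s)
E
python3 -c "
from path import *
go((.45,-.65,.55),230,6,[.31,1.02,.47,1.44,1.77,1.92,-.71])
go((.4,-.65,.6),230,6,[.31,.95,.47,1.44,1.77,1.92,-.71])
"
```

```text
12.8 [ 0.395  1.004  0.623  1.177 -0.901  1.847  1.152] [ 0.585 -0.297  0.135] [-0.451  0.093 -0.885] [-0.991 -0.015  0.066] 0.319 24.998 
R [[-0.064, 0.996, -0.061], [0.705, 0.088, 0.703], [0.706, 0.002, -0.708]]
f [ 0.31  1.02  0.47  1.44  1.77  1.92 -0.71] [0. 0.]
([0.4, -0.184, 0.429], [-3.46, -14.77, -1.36]) clr 0.13 tcp [ 0.44 -0.34  0.12] wr [ 0.62 -0.54  0.38] el [ 0.42 -0.22  0.58]
([0.746, -0.502, 0.807], [-4.68, -26.99, -8.83]) clr 0.19 tcp [ 0.32 -0.42  0.16] wr [ 0.62 -0.53  0.36] el [ 0.43 -0.21  0.58]
([1.015, -0.957, 1.097], [-3.98, -34.08, -20.59]) clr 0.19 tcp [ 0.26 -0.5   0.25] wr [ 0.62 -0.51  0.34] el [ 0.43 -0.21  0.58]
([1.163, -1.545, 1.247], [-1.78, -34.53, -33.95]) clr 0.17 tcp [ 0.26 -0.58  0.36] wr [ 0.62 -0.49  0.32] el [ 0.43 -0.2   0.58]
([1.13, -2.227, 1.187], [1.43, -28.23, -45.83]) clr 0.15 tcp [ 0.33 -0.63  0.47] wr [ 0.62 -0.47  0.31] el [ 0.44 -0.2   0.58]
([0.854, -2.901, 0.849], [5.29, -16.49, -53.4]) clr 0.14 tcp [ 0.45 -0.65  0.55] wr [ 0.62 -0.45  0.29] el [ 0.44 -0.19  0.57]
12.8 [ 0.395  1.004  0.623  1.177 -0.901  1.847  1.152] [ 0.585 -0
[... 267 characters left out ...]
.43 -0.34  0.13] wr [ 0.61 -0.54  0.39] el [ 0.42 -0.22  0.59]
([0.737, -0.505, 0.829], [-3.3, -28.61, -9.78]) clr 0.19 tcp [ 0.31 -0.41  0.18] wr [ 0.6  -0.53  0.38] el [ 0.41 -0.21  0.6 ]
([1.005, -0.96, 1.125], [-1.74, -36.64, -21.97]) clr 0.21 tcp [ 0.23 -0.5   0.28] wr [ 0.6  -0.51  0.37] el [ 0.41 -0.2   0.6 ]
([1.156, -1.548, 1.274], [1.22, -38.03, -35.85]) clr 0.2 tcp [ 0.23 -0.57  0.4 ] wr [ 0.59 -0.49  0.36] el [ 0.41 -0.2   0.61]
([1.127, -2.231, 1.205], [4.98, -32.57, -48.37]) clr 0.18 tcp [ 0.29 -0.63  0.51] wr [ 0.58 -0.47  0.35] el [ 0.41 -0.19  0.62]
([0.854, -2.901, 0.849], [9.14, -21.46, -56.64]) clr 0.17 tcp [ 0.4  -0.65  0.6 ] wr [ 0.57 -0.45  0.34] el [ 0.4  -0.18  0.63]
```

Call:
drive_tool:
  commands:
    - [[0.394,-0.187,0.441],[-2.9,-15.5,-1.9],-1]
    - [[0.394,-0.187,0.441],[-2.9,-15.5,-1.9],-1]
    - [[0.394,-0.187,0.441],[-2.9,-15.5,-1.9],-1]
    - [[0.394,-0.187,0.441],[-2.9,-15.5,-1.9],-1]
    - [[0.394,-0.187,0.441],[-2.9,-15.5,-1.9],-1]
    - [[0.737,-0.505,0.829],[-3.3,-28.6,-9.8],-1]
    - [[0.737,-0.505,0.829],[-3.3,-28.6,-9.8],-1]
    - [[0.737,-0.505,0.829],[-3.3,-28.6,-9.8],-1]
    - [[0.737,-0.505,0.829],[-3.3,-28.6,-9.8],-1]
    - [[0.737,-0.505,0.829],[-3.3,-28.6,-9.8],-1]
    - [[1.005,-0.96,1.125],[-1.7,-36.6,-22],-1]
    - [[1.005,-0.96,1.125],[-1.7,-36.6,-22],-1]
    - [[1.005,-0.96,1.125],[-1.7,-36.6,-22],-1]
    - [[1.005,-0.96,1.125],[-1.7,-36.6,-22],-1]
    - [[1.005,-0.96,1.125],[-1.7,-36.6,-22],-1]
    - [[1.005,-0.96,1.125],[-1.7,-36.6,-22],-1]
    - [[1.005,-0.96,1.125],[-1.7,-36.6,-22],-1]
    - [[1.005,-0.96,1.125],[-1.7,-36.6,-22],-1]

```text
clock: 14.3
position: [0.235, -0.4956, 0.2761]
ee_rot: [-1.89, -0.941, 1.426]
force: [0.1, 0.3, -0.8]
width: 0.318
gripper_force: 25.0
```

```bash
python3 -c "
from path import *
go((.4,-.65,.6),230,4,[ 0.32,.9,.49,1.55,1.82,1.9,-.74])
"
```

```text
14.3 [0.117 1.227 1.226 1.368 0.107 1.729 0.66 ] [ 0.235 -0.496  0.276] [ 0.077  0.301 -0.848] [-0.129 -1.189 -0.034] 0.318 24.998 
R [[0.177, 0.187, -0.966], [0.814, -0.579, 0.037], [-0.553, -0.793, -0.255]]
f [ 0.32  0.9   0.49  1.55  1.82  1.9  -0.74] [0. 0.]
([0.19, -0.277, 0.256], [-8.53, -7.38, -0.8]) clr 0.14 tcp [ 0.21 -0.52  0.38] wr [ 0.58 -0.51  0.36] el [ 0.5  -0.13  0.52]
([0.204, -0.641, 0.509], [-17.17, -11.06, -5.19]) clr 0.16 tcp [ 0.23 -0.57  0.47] wr [ 0.57 -0.5   0.34] el [ 0.47 -0.15  0.56]
([0.011, -1.025, 0.776], [-24.14, -12.48, -13.53]) clr 0.17 tcp [ 0.3  -0.62  0.54] wr [ 0.57 -0.48  0.33] el [ 0.44 -0.17  0.59]
([-0.387, -1.355, 1.055], [-27.55, -13.65, -24.78]) clr 0.17 tcp [ 0.4  -0.65  0.6 ] wr [ 0.57 -0.45  0.34] el [ 0.4  -0.18  0.63]
```

Call:
drive_tool:
  commands:
    - [[0.19,-0.277,0.256],[-8.5,-7.4,-0.8],-1]
    - [[0.19,-0.277,0.256],[-8.5,-7.4,-0.8],-1]
    - [[0.19,-0.277,0.256],[-8.5,-7.4,-0.8],-1]
    - [[0.19,-0.277,0.256],[-8.5,-7.4,-0.8],-1]
    - [[0.204,-0.641,0.509],[-17.2,-11,-5.2],-1]
    - [[0.204,-0.641,0.509],[-17.2,-11,-5.2],-1]
    - [[0.204,-0.641,0.509],[-17.2,-11,-5.2],-1]
    - [[0.204,-0.641,0.509],[-17.2,-11,-5.2],-1]
    - [[0.204,-0.641,0.509],[-17.2,-11,-5.2],-1]

```text
clock: 15.05
position: [0.2331, -0.5736, 0.4711]
ee_rot: [-1.595, -0.546, 2.422]
force: [-0.4, -0.4, -2.2]
width: 0.316
gripper_force: 25.0
```

```bash
python3 -c "
from path import *
s=readout.observe();print(clear(np.array(s['joints'])),links(np.array(s['joints'])))
go((.4,-.65,.6),230,3,[ 0.32,.9,.49,1.55,1.82,1.9,-.74])
go((.4,-.65,.6),230,3,None,.03)
go((.35,-.65,.6),240,3,None,.03)
"
```

```text
0.08811889996904661 (array([ 0.52577993, -0.08386422,  0.44072126]), array([ 0.57110564, -0.4992033 ,  0.34046687]))
15.05 [0.085 1.297 1.294 1.453 0.688 1.555 0.191] [ 0.233 -0.574  0.471] [-0.44  -0.379 -2.188] [ 0.188 -1.257  0.01 ] 0.316 24.999 
R [[-0.403, 0.043, -0.914], [0.354, -0.914, -0.198], [-0.844, -0.403, 0.353]]
f [ 0.31  0.91  0.49  1.53  1.82  1.9  -0.71] [0. 0.]
([-0.035, -0.215, 0.147], [-5.67, 1.8, -0.2]) clr 0.12 tcp [ 0.26 -0.61  0.51] wr [ 0.56 -0.5   0.32] el [ 0.49 -0.12  0.51]
([-0.203, -0.409, 0.402], [-12.55, 3.7, -3.6]) clr 0.15 tcp [ 0.32 -0.64  0.55] wr [ 0.56 -0.49  0.32] el [ 0.45 -0.16  0.57]
([-0.463, -0.534, 0.787], [-20.31, 2.49, -9.2]) clr 0.17 tcp [ 0.4  -0.65  0.6 ] wr [ 0.57 -0.45  0.34] el [ 0.39 -0.18  0.62]
15.05 [0.085 1.297 1.294 1.453 0.688 1.555 0.191] [ 0.233 -0.574  0.471] [-0.44  -0.379 -2.188] [ 0.188 -1.257  0.01 ] 0.316 24.999 
R [[-0.403, 0.043, -0.914], [0.354, -0.914, -0.198], [-0.844, -0.403, 0.353]]
f [ 0.01  1.26  1.26  1.56  1.34  1.31 -0.76] [0. 0.]
([-0.093, -0.215, 0.297], [-7.64, 0.5, -1.36]) clr 0.09 tcp [ 0.28 -0.6   0
[... 248 characters left out ...]
.65  0.6 ] wr [ 0.57 -0.45  0.34] el [ 0.52 -0.04  0.46]
15.05 [0.085 1.297 1.294 1.453 0.688 1.555 0.191] [ 0.233 -0.574  0.471] [-0.44  -0.379 -2.188] [ 0.188 -1.257  0.01 ] 0.316 24.999 
R [[-0.403, 0.043, -0.914], [0.354, -0.914, -0.198], [-0.844, -0.403, 0.353]]
f [-0.03  1.2   1.26  1.8   1.55  1.22 -1.11] [0. 0.]
([-0.093, -0.261, 0.36], [-8.0, -0.84, 0.8]) clr 0.09 tcp [ 0.26 -0.6   0.54] wr [ 0.54 -0.48  0.34] el [ 0.52 -0.06  0.46]
([-0.305, -0.462, 0.651], [-14.39, -0.09, -0.89]) clr 0.09 tcp [ 0.3  -0.62  0.59] wr [ 0.51 -0.45  0.34] el [ 0.52 -0.04  0.47]
([-0.615, -0.56, 0.875], [-18.3, 2.28, -4.63]) clr 0.09 tcp [ 0.35 -0.65  0.6 ] wr [ 0.48 -0.43  0.34] el [ 0.51 -0.03  0.49]
```

Run:
```python
from scan2 import *
q=np.array(readout.observe()["joints"]);out=[]
for pf in[(x,y,h) for x in(.2,.3,.4) for y in(-.5,-.6,-.7) for h in(.55,.65,.75)]:
  for h in(195,210,225,240):
    f=ik(np.array(pf),pose(np.pi*.75,np.radians(h),1),q,.03,.03);e=links(f[0])[0]
    if f[1]<.005 and f[2]<.03 and e[2]>.44:out.append((np.abs(f[0]-q).max().round(2),pf,h,f[0].round(2),e.round(2),links(f[0])[1].round(2),clear(f[0]).round(2)))
out.sort(key=lambda o:-o[-1])
for o in out[:8]:print(*o)
```

```text
1.36 (0.2, -0.7, 0.75) 240 [ 0.13  0.8   1.23  1.86  1.99  1.29 -1.17] [ 0.38 -0.09  0.67] [ 0.33 -0.48  0.49] 0.27
0.85 (0.2, -0.6, 0.75) 210 [ 0.05  0.93  1.29  1.72  1.53  1.45 -0.58] [ 0.43 -0.06  0.62] [ 0.43 -0.47  0.49] 0.24
1.32 (0.2, -0.6, 0.75) 240 [-0.09  0.69  1.27  2.05  1.98  1.42 -1.13] [ 0.34 -0.01  0.71] [ 0.33 -0.38  0.49] 0.24
0.75 (0.2, -0.5, 0.75) 195 [-0.03  0.91  1.29  1.74  1.44  1.67 -0.36] [ 0.43 -0.03  0.63] [ 0.45 -0.44  0.49] 0.23
1.05 (0.2, -0.6, 0.75) 225 [-0.04  0.83  1.29  1.89  1.73  1.39 -0.86] [ 0.4  -0.03  0.66] [ 0.39 -0.42  0.49] 0.23
1.05 (0.2, -0.7, 0.75) 225 [ 0.16  0.94  1.29  1.69  1.69  1.26 -0.86] [ 0.43 -0.11  0.62] [ 0.39 -0.52  0.49] 0.23
1.21 (0.3, -0.7, 0.75) 240 [ 0.06  0.94  1.29  1.7   1.8   1.19 -1.01] [ 0.43 -0.07  0.62] [ 0.43 -0.48  0.49] 0.23
0.9 (0.3, -0.6, 0.75) 225 [-0.07  0.94  1.29  1.71  1.59  1.37 -0.68] [ 0.44 -0.01  0.62] [ 0.49 -0.42  0.49] 0.22
```

Run:
```python
from scan2 import *
s=readout.observe();q=np.array(s["joints"]);R0=Ro.from_rotvec(s["ee_rot"])
A=ik(s["position"]+[.0,-.02,.17],R0,q,.03,.03);print(A[0].round(2),A[1:],[l.round(2) for l in links(A[0])],mv(s["position"]+[0,-.02,.17],R0))
for pf,h in(((.42,-.65,.7),225),((.42,-.62,.65),215),((.42,-.62,.65),225),((.4,-.6,.7),210)):
    Rf=pose(np.pi*.75,np.radians(h),1);f=ik(np.array(pf),Rf,A[0],.03,.03);print(pf,h,f[0].round(2),np.round(f[1:],3),[l.round(2) for l in links(f[0])],clear(f[0]).round(2),mv(pf,Rf))
```

```text
[0.14 1.07 1.29 1.29 0.91 1.64 0.37] (np.float64(1.0165793115814599e-05), np.float64(3.1449343895444006e-05)) [array([ 0.47, -0.11,  0.56]), array([ 0.57, -0.52,  0.51])] ([0.0, 0.0, 0.0], [-15.06, -5.03, 6.39])
(0.42, -0.65, 0.7) 225 [ 0.04  1.16  1.29  1.38  1.36  1.34 -0.49] [0. 0.] [array([ 0.5 , -0.06,  0.51]), array([ 0.61, -0.47,  0.44])] 0.15 ([-0.388, -0.52, 0.742], [-29.56, -1.46, -7.5])
(0.42, -0.62, 0.65) 215 [ 0.05  1.25  1.29  1.32  1.22  1.47 -0.35] [0. 0.] [array([ 0.52, -0.07,  0.47]), array([ 0.63, -0.47,  0.39])] 0.11 ([-0.239, -0.491, 0.652], [-24.27, -2.18, -9.86])
(0.42, -0.62, 0.65) 225 [-0.02  1.21  1.29  1.47  1.3   1.36 -0.55] [0. 0.] [array([ 0.52, -0.03,  0.48]), array([ 0.61, -0.44,  0.39])] 0.12 ([-0.388, -0.52, 0.742], [-24.27, -2.18, -9.86])
(0.4, -0.6, 0.7) 210 [ 0.05  1.18  1.29  1.31  1.27  1.53 -0.25] [0. 0.] [array([ 0.5 , -0.07,  0.5 ]), array([ 0.63, -0.47,  0.44])] 0.14 ([-0.165, -0.476, 0.606], [-26.98, -6.11, -6.66])
```

Call:
drive_tool:
  commands:
    - [[0,0,0],[-8,-2.5,3.2],-1]
    - [[0,0,0],[-15,-5,6.4],-1]
    - [[0,0,0],[-15,-5,6.4],-1]
    - [[0,0,0],[-15,-5,6.4],-1]
    - [[0,0,0],[-15,-5,6.4],-1]
    - [[0,0,0],[-15,-5,6.4],-1]
    - [[-0.388,-0.52,0.742],[-29.6,-1.5,-7.5],-1]
    - [[-0.388,-0.52,0.742],[-29.6,-1.5,-7.5],-1]
    - [[-0.388,-0.52,0.742],[-29.6,-1.5,-7.5],-1]
    - [[-0.388,-0.52,0.742],[-29.6,-1.5,-7.5],-1]
    - [[-0.388,-0.52,0.742],[-29.6,-1.5,-7.5],-1]
    - [[-0.388,-0.52,0.742],[-29.6,-1.5,-7.5],-1]
    - [[-0.388,-0.52,0.742],[-29.6,-1.5,-7.5],-1]
    - [[-0.388,-0.52,0.742],[-29.6,-1.5,-7.5],-1]
    - [[-0.388,-0.52,0.742],[-29.6,-1.5,-7.5],-1]
    - [[-0.388,-0.52,0.742],[-29.6,-1.5,-7.5],-1]
    - [[-0.388,-0.52,0.742],[-29.6,-1.5,-7.5],-1]
    - [[-0.388,-0.52,0.742],[-29.6,-1.5,-7.5],-1]

```text
clock: 16.55
position: [0.422, -0.6492, 0.7024]
ee_rot: [0.916, 0.378, -2.208]
force: [-0.2, 0.1, -1.0]
width: 0.317
gripper_force: 25.0
```

Run:
```python
from scan2 import *
s=log();R=Ro.from_rotvec(s["ee_rot"]);q=np.array(s["joints"]);print(clear(q),mv((.42,-.65,.7),pose(np.pi*.75,np.radians(225),1)))
a=RG.inv().apply([0,0,1]);print("knob axis now",R.apply(a).round(3))
c=cams.get_image("scene");t=cams.get_image("top");w=cams.get_image("wrist")
k=lambda i:cv2.resize(i,(400,300),interpolation=cv2.INTER_AREA)
cv2.imwrite("pics/f1.png",np.vstack([np.hstack([k(c),k(t)]),np.hstack([k(w),cv2.resize(w[90:250,150:363],(400,300))])]))
```

```text
16.55 [ 0.03   1.157  1.302  1.386  1.355  1.331 -0.507] [ 0.422 -0.649  0.702] [-0.185  0.122 -1.005] [ 0.685 -0.684 -0.017] 0.317 24.998 
R [[-0.5, 0.706, -0.501], [-0.499, -0.708, -0.499], [-0.707, 0.001, 0.707]]
0.14846759869460924 ([-0.001, -0.0, 0.0], [0.32, -0.09, -0.03])
knob axis now [ 0.001 -0.    -1.   ]
```

View pics/f1.png

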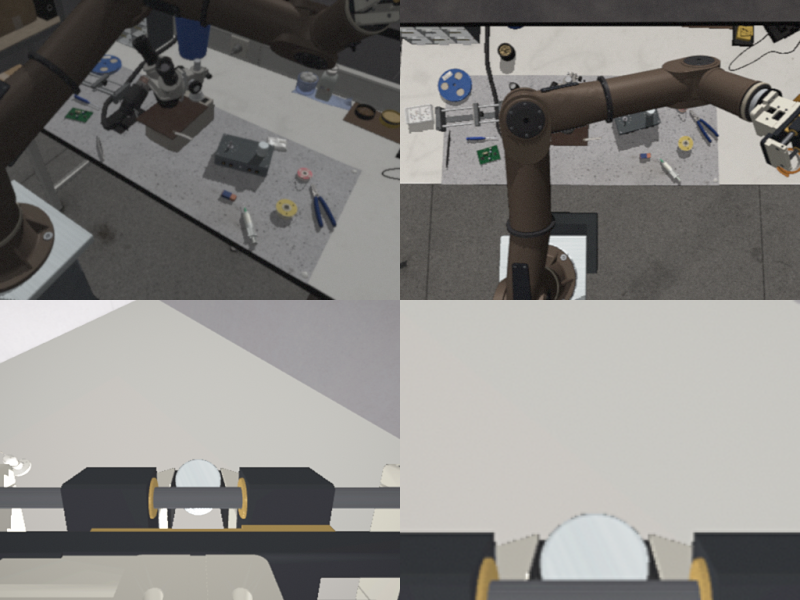

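The knob is held with its closed end toward the wrist camera, so the bore faces up. Its axis points down to within 0.1°. The block, syringe, reel and box are undisturbed. I'll let the arm settle, check again, and hand in.

Call:
drive_tool:
  commands:
    - [[0,0,0],[0,0,0],-1]
    - [[0,0,0],[0,0,0],-1]
    - [[0,0,0],[0,0,0],-1]
    - [[0,0,0],[0,0,0],-1]
    - [[0,0,0],[0,0,0],-1]
    - [[0,0,0],[0,0,0],-1]

```text
clock: 17.2
position: [0.4214, -0.6492, 0.7019]
ee_rot: [0.914, 0.378, -2.207]
force: [0.9, 0.0, -1.2]
width: 0.316
gripper_force: 25.0
```

Run:
```python
from kin import *
from cell import job
s=log();print("knob axis",Ro.from_rotvec(s["ee_rot"]).apply(RG.inv().apply([0,0,1])).round(3),np.abs(s["dq"]).max())
print(job.sign_off())
```

```text
17.2 [ 0.029  1.157  1.302  1.39   1.357  1.33  -0.512] [ 0.421 -0.649  0.702] [ 0.861  0.002 -1.158] [ 0.635 -0.622 -0.003] 0.316 24.998 
R [[-0.5, 0.707, -0.5], [-0.501, -0.707, -0.5], [-0.707, 0.001, 0.708]]
knob axis [ 0.    -0.001 -1.   ] 0.0011578213493855898
the job is handed in; nothing more can be done
None
```

The job is handed in at about 17 s: the block is on the bench, the knob went fully down onto the nut with about 6 N of contact force, and it is now off, turned over and held still, bore straight up, about 70 cm above the bench.

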